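Tighten the loose head of a puppet duck in the holding jig

TASK

The head of the orange puppet duck is loose, and on the free-spinning painting turntable the whole duck turns along with its head. Take the duck by its body and set it down gently, upright, in the wooden holding jig (flat on the bed between the two cheeks, head towards either end), let go, and only then take it by the head and screw the head clockwise (seen from above) until you feel it stop, with the beak straight ahead, without forcing it any further. Leave the duck standing in the jig, and leave the two paint tins, the white puppet arm and the flat brush where they are.

Things in the scene. Friction and masses are not known exactly. Their poses are not given: they have to be found in the camera images.
- duck_mid (a point): Middle of the orange wooden duck (0.37 kg or so), on its centre line 28 mm above its flat underside; x towards the head end, z up. The duck stands on a flat red foot board 150 mm long (x), 52 mm wide (y), 16 mm high; on it the body, about 145 mm long and 50 mm wide with upright flat sides, reaches 56 mm above the underside; a small tail rises to about 70 mm at the rear and overhangs the foot board's end by 25 mm. The neck stands on the body 50 mm ahead of the middle.
- duck_grip (a point): The place to take the duck by its trunk, 36 mm behind the middle, 40 mm above its underside (near its centre of mass), gripped across the 50 mm width (along y). Same axes as duck_mid. Here the gripper's body clears the head.
- head (a point): Centre of the duck's green head, 94 mm above the duck's underside and 50 mm ahead of duck_mid, on the neck's upright turning axis. The head is a block 38 mm long (x), 34 mm wide (y) with flat upright sides to grip across y, 34 mm high; x points to the yellow beak, which reaches 38 mm from the axis. It turns without rising or sinking, against about 0.16 N m of friction in the thread.
- neck (a joint): Turning of the head on the duck, rad. 0: screwed home against a hard stop, beak straight ahead; a moment of 0.5 to 1 N m is plenty to feel the stop, and 4 N m or more could break the neck. Starts negative (-1.8 to -2.6: unscrewed, beak to the duck's left and rear); grows to 0 as the head is turned clockwise seen from above, relative to the duck. Seen from above the head's yaw is the duck's yaw minus this value.
- jig_bed (a point): Middle of the holding jig's bed, on its top face 12 mm above the table; x along the jig, z up. The jig is a fixed wooden board 200 x 100 mm. Two dark cheeks 120 mm long (along x) and 14 mm high above the bed stand 58 mm apart (3 mm clear each side of the duck's foot board); a low lip, 10 mm high, closes each end, the lips 162 mm apart (6 mm clear each end). The duck fits either way round; it has some 0.05 rad of play either way to turn in the jig before the cheeks brace it.
- turntable_top (a point): Centre of the top face of the round aluminium painting turntable, 220 mm across, 43 mm above the table. Its foot is fixed; the top spins almost without friction and carries the loose duck at the start, its neck about over the turntable's axis, pointing any way.
- red_tin_mid (a point): Bystander: middle of a closed paint tin, red, 79 mm across and 85 mm tall, 42 mm above its underside.
- blue_tin_mid (a point): Bystander: middle of a closed paint tin, blue, 79 mm across and 85 mm tall, 42 mm above its underside.
- limb_mid (a point): Bystander: middle of a loose white carved puppet arm with a red cuff, about 120 mm long (x), 34 mm high, lying on the table.
- brush_mid (a point): Bystander: a flat paint brush lying on the table, about 160 mm long (x), 18 mm wide, 10 mm high; point half-way up.
There are look-alikes about, which are no part of the job. There is more than one size of the part that bears duck_mid; the job needs the largest.

How it is judged:
By the outcome, as a careful person would: the job done as asked, in the order asked, and still so for the second after the job is handed in, with the robot touching nothing.
It also fails if it takes over 64 s, if anything falls off the work surface, if the arm or the gripper's body presses on something with over 40 N, if the wrist force passes 120 N, or if a joint passes its speed limit or range.

ROBOT

A 6-joint arm with a two-finger parallel gripper is mounted at the origin on the work surface. World frame = base frame: x ahead of the robot, y to its left, z up, the work surface at z = 0. Lengths are in m, angles in rad, forces in N, time in s.
With the tool pointing down it reaches from about 0.2 to 0.875 m from the base axis. Payload 3.4 kg.
Tool frame: the origin (TCP) lies on the centre line of the jaws, within the pads' length; the fingertips stand 8 mm ahead of it and the grasp point (between the pads) lies 11 mm behind it (bot.tip_extent is the distance from the TCP to the fingertips, in m); y points along the fingers, z is the direction in which the jaws open and shut, and the axes are right-handed (so a half turn about y gives the same grasp; the last joint's range is limited). The gripper opens to 94 mm and grips with 3 to 60 N. Pads are 16 mm wide; open, the fingers measure 119 mm over their backs; the gripper's body (75 mm by 177 mm) begins 78 mm behind the grasp point.
Start: joints at [1.048, 0.276, 1.505, -0, 1.361, -0.121], TCP at [0.225, 0.529, 0.213] pointing down, gripper open.
Joint ranges: [-2.89, 2.89], [-0.75, 2.08], [0.22, 2.7], [-1.18, 4.32], [0.11, 2.71], [-2.7, 2.7]. Speed limits (rad/s): [2.57, 2.57, 3.14, 3.14, 3.14, 3.14].

INTERFACE

Orientations are given as a 3x3 rotation matrix whose columns are the frame's x, y, z axes.
In Python, from rig import bot gives the robot as it stands.
- The arm moves only by the tool step_arm, never from a script. Its argument "motion" is a list of rows, each an object with "slide": the shift along the tool's x, y, z in mm, a list of three; "twist": the turn, a rotation vector about the tool's x, y, z in rad, a list of three; "fingers": the finger opening in mm, from 0 to 94. A call has 1 to 20 rows; each row shifts and turns the pose as measured when the row begins, along the tool's axes as they then stand; what a row does not reach is not made up. A row lasts 1/12 s, in which the tool goes at most 41.7 mm and 7.16 degrees, less where a joint would pass 70% of its speed; a pose out of reach is approached as far as the arm can. A call with a gripper value outside its range is refused whole. The fingers move at their own pace and stop on an object; the grip force is fixed at half the most. Time passes only in rows, so rows that do not move let the fingers close. It gives the time, the measured TCP pose, the force and the opening at its end, in the units of the state.
- bot.get_obs(): the state, without advancing time (a new reading comes with each control period).
- bot.capture(name): name is "scene" or "top"; returns the picture (384x512x3 uint8, red, green, blue); there is no depth.
- bot.camera_model(name): a dict with "K" (3x3 intrinsics, pixels), "rvec" (rotation vector, rad) and "tvec" (3), from world to camera coordinates, as OpenCV has them. Camera axes: x right, y down, z forward; pixel columns grow to the right and rows downward; lengths in m; the calibration is good to about 2 mm. A picture is of the moment at which its call begins. camera_model takes no time and is no camera call.
- bot.sign_off(): hands the job in, once; it reports no verdict.
The state is a dict: "t": time; "qpos": joint angles; "qvel": joint speeds; "joint_efforts": joint torques, N m; "position": TCP position; "tool_rot": TCP orientation; "contact_force": force on the tool from outside, world axes, zero at the start; "torque": the same for the moment, N m; "opening": finger opening in m.
Only numpy, scipy, OpenCV 4.12 (cv2) and the standard library are available. Lean on these libraries where they do the work, as an engineer would, in place of code of your own. Each camera call takes 0.05 s, during which the arm holds its last target.

## Working session

There is one attempt and no reset: what is moved stays moved. The work goes in short steps, Python scripts to look and compute and a tool call to move; the robot and the scene stay as the last step left them, time stands still between calls to the robot, and variables do not carry over. Pictures are saved under pics/ and viewed, and the job is handed in when it is done.

Besides the shell and the picture viewer there is one more tool, called as name(argument=value, ...) on one line, values as JSON. step_arm: Moves the arm, as the interface text tells. Its arguments: {"type":"object","properties":{"motion":{"type":"array","items":{"type":"object","properties":{"slide":{"type":"array","items":{"type":"number"}},"twist":{"type":"array","items":{"type":"number"}},"fingers":{"type":"number"}}}}},"required":["motion"]}

```bash
ls; mkdir -p pics
python3 - <<'E'
from rig import bot
import cv2,numpy as np
for n in ("scene","top"):
    im=bot.capture(n); cv2.imwrite(f"pics/{n}0.png",im[:,:,::-1])
    m=bot.camera_model(n); print(n,m["K"].tolist(),m["rvec"],m["tvec"]); R=cv2.Rodrigues(np.array(m["rvec"],float))[0]; print(-R.T@np.array(m["tvec"]))
o=bot.get_obs(); print(o)
E
```

```text
pics
scene [[362.86011047372705, 0.0, 259.7222756759538], [0.0, 362.86011047372705, 185.27292388030162], [0.0, 0.0, 1.0]] [ 1.92703708  1.42897582 -0.65194864] [-0.18072895 -0.30603427  1.47808878]
[ 1.30345879 -0.18708414  0.75964536]
top [[394.0853801608938, 0.0, 249.66263512567912], [0.0, 394.0853801608938, 190.63983250709904], [0.0, 0.0, 1.0]] [ 2.13340182 -2.15403087  0.14571876] [6.02707729e-04 6.43334636e-01 1.07269694e+00]
[ 0.48370639 -0.01306729  1.15343657]
{'t': 0.1, 'qpos': array([ 1.04796145e+00,  2.76508117e-01,  1.50598185e+00, -1.41486442e-06,
        1.36070122e+00, -1.21001067e-01]), 'qvel': array([-0.00083603, -0.00132528, -0.00256219,  0.00028246,  0.0009094 ,
       -0.00111243]), 'joint_efforts': array([ 1.67550250e-03, -4.05454946e+01, -2.37781316e+01,  7.03351968e-02,
        2.98660586e-02, -6.23113192e-05]), 'position': array([0.22464656, 0.52876948, 0.21271455]), 'tool_rot': array([[ 9.20345368e-01, -7.97007828e-04,  3.91105829e-01],
       [-3.91106594e-01, -1.38566780e-03,  9.20344344e-01],
       [-1.91578895e-04, -9.99998722e-01, -1.58700796e-03]]), 'contact_force': array([-0.08829413,  0.04415292, -0.5798802 ]), 'torque': array([-0.001595  , -0.02912109,  0.01475028]), 'opening': 0.09426226374049114}
```

View pics/scene0.png

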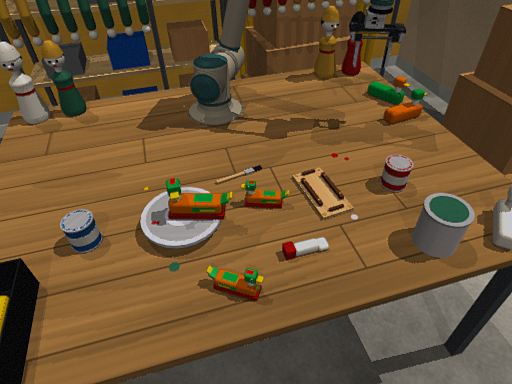

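View pics/top0.png

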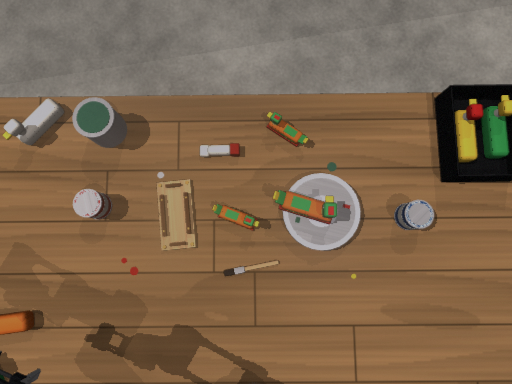

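The scene view shows the big duck on the turntable (scene ~195,205), smaller ducks at (265,197) and (235,282), the jig at (322,192). In the top view the duck is at (305,207), turntable (322,211), jig (177,215). I'll zoom in next.

```bash
cat > h.py <<'E'
import numpy as np,cv2
from rig import bot
def cam(n):
    m=bot.camera_model(n);return np.array(m["K"],float),cv2.Rodrigues(np.array(m["rvec"],float))[0],np.array(m["tvec"],float).ravel()
def unproj(n,uv,z):
    K,R,t=cam(n);d=R.T@np.linalg.solve(K,[uv[0],uv[1],1]);c=-R.T@t
    return c+d*(z-c[2])/d[2]
def proj(n,P):
    K,R,t=cam(n);p=(K@(R@np.atleast_2d(P).T+t[:,None]));return (p[:2]/p[2]).T
def crop(src,x0,y0,w,h,s,out):
    im=cv2.imread(src)[y0:y0+h,x0:x0+w];cv2.imwrite(out,cv2.resize(im,None,fx=s,fy=s,interpolation=cv2.INTER_CUBIC))
E
python3 - <<'E'
from h import *
crop("pics/top0.png",260,165,110,95,7,"pics/ttz.png")
crop("pics/top0.png",145,170,70,90,6,"pics/jigz.png")
crop("pics/scene0.png",130,160,120,95,6,"pics/scz.png")
E
```

```text
(no output)
```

View pics/ttz.png

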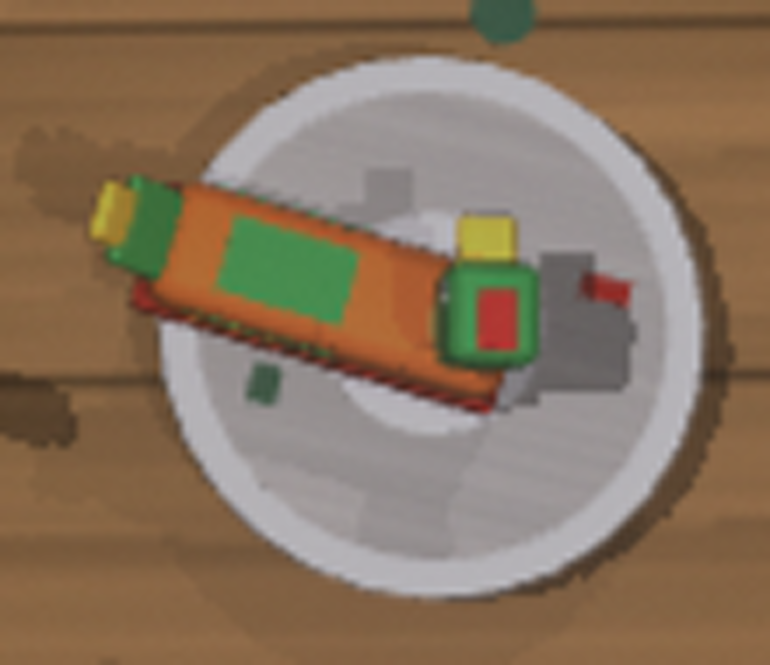

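View pics/jigz.png

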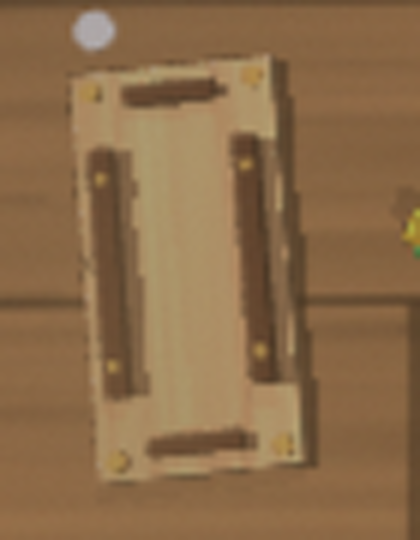

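View pics/scz.png

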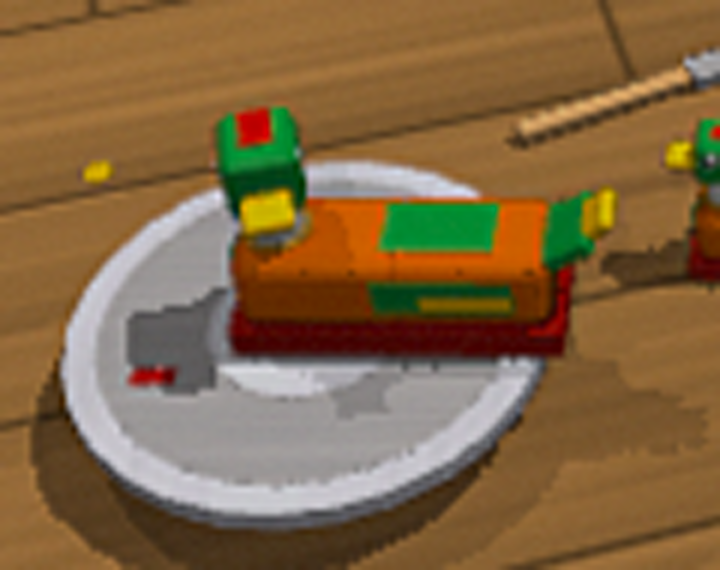

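Run:
```python
from h import *
def z2(p,x0,y0,s): return ((p[0]+.5)/s-.5+x0,(p[1]+.5)/s-.5+y0)
T=lambda p:z2(p,260,165,7); J=lambda p:z2(p,145,170,6); S=lambda p:z2(p,130,160,6)
print("tt centre",unproj("top",T((432,328)),.043), "edges",[unproj("top",T(p),.043)[:2].round(4) for p in ((160,328),(704,328),(432,57),(432,598))])
print("headtop",unproj("top",T((493,315)),.154),"beak",unproj("top",T((487,238)),.137))
print("scene headtop", unproj("scene",S((258,128)),.154))
# foot board lower edge (right side): rear corner, front corner at z=.059 top
a=unproj("top",T((135,305)),.059);b=unproj("top",T((490,410)),.059);print(a,b,np.linalg.norm(a-b))
print("jig corners",[unproj("top",J(p),.012)[:2].round(4).tolist() for p in ((72,75),(270,57),(302,463),(102,480))])
print("cheek tops",[unproj("top",J(p),.026)[:2].round(4).tolist() for p in ((102,150),(120,397),(243,135),(265,380))])
print("lips",[unproj("top",J(p),.022)[:2].round(4).tolist() for p in ((173,92),(201,442))])
for n,uv in (("red",(88,200)),("blue",(419,213))): print(n,unproj("top",uv,.085))
print("limb",unproj("top",(220,150),.017),"brush",unproj("top",(250,268),.005),"duckA",unproj("top",(235,216),.04),"bucket",unproj("top",(94,117),.12))
```

```text
tt centre [ 0.58244075 -0.20709906  0.043     ] edges [array([ 0.5835, -0.0975]), array([ 0.5814, -0.3165]), array([ 0.6935, -0.211 ]), array([ 0.4749, -0.2033])]
headtop [ 0.57708463 -0.20997508  0.154     ] beak [ 0.60731761 -0.21219442  0.137     ]
scene headtop [ 0.57466512 -0.21059658  0.154     ]
[ 0.59134955 -0.08657569  0.059     ] [ 0.54828562 -0.22607234  0.059     ] 0.145992524469502
jig corners [[0.6764, 0.2682], [0.6844, 0.1711], [0.4871, 0.1533], [0.4799, 0.249]]
cheek tops [[0.6373, 0.2493], [0.5189, 0.2381], [0.6439, 0.1814], [0.5262, 0.1693]]
lips [[0.6659, 0.2164], [0.4974, 0.2]]
red [0.61632238 0.43717462 0.085     ]
blue [ 0.57185851 -0.46379582  0.085     ]
limb [0.76990665 0.08129069 0.017     ] brush [ 0.42543704 -0.00425202  0.005     ] duckA [0.57212562 0.03659252 0.04      ] bucket [0.8402416  0.41731354 0.12      ]
```

```bash
cat > fit.py <<'E'
from h import *
from scipy.optimize import minimize
def box(cx,cy,z0,z1,lx,ly): return np.array([[cx+a*lx/2,cy+b*ly/2,z] for z in(z0,z1) for a,b in((-1,-1),(1,-1),(1,1),(-1,1))])
def place(P,x,y,yaw,z=0):
    c,s=np.cos(yaw),np.sin(yaw);return np.c_[x+c*P[:,0]-s*P[:,1],y+s*P[:,0]+c*P[:,1],P[:,2]+z]
def duck(x,y,yaw,neck,z):
    out=[place(box(0,0,0,.016,.150,.052),x,y,yaw,z),place(box(0,0,.016,.056,.145,.050),x,y,yaw,z)]
    hx,hy=x+.05*np.cos(yaw),y+.05*np.sin(yaw)
    out+=[place(box(0,0,.077,.111,.038,.034),hx,hy,yaw-neck,z)]
    return out
def jig(x,y,yaw):
    return [place(box(0,s*(.029+.006),.012,.026,.12,.012),x,y,yaw) for s in(-1,1)]
def mask(n,parts,SS=4):
    m=np.zeros((384*SS,512*SS),np.uint8)
    for P in parts:
        h=cv2.convexHull(((proj(n,P)+.5)*SS-.5).astype(np.float32)); cv2.fillConvexPoly(m,np.round(h).astype(np.int32),1)
    return cv2.resize(m.astype(np.float32),(512,384),interpolation=cv2.INTER_AREA)
def draw(src,n,parts,out,x0,y0,w,h,s):
    im=cv2.imread(src)[y0:y0+h,x0:x0+w];im=cv2.resize(im,None,fx=s,fy=s,interpolation=cv2.INTER_CUBIC)
    E=[(0,1),(1,2),(2,3),(3,0),(4,5),(5,6),(6,7),(7,4),(0,4),(1,5),(2,6),(3,7)]
    for P in parts:
        p=(proj(n,P)-[x0,y0]+.5)*s-.5
        for a,b in E: cv2.line(im,tuple(map(int,p[a].round())),tuple(map(int,p[b].round())),(255,255,255),1,cv2.LINE_AA)
    cv2.imwrite(out,im)
E
python3 - <<'E'
from fit import *
d=duck(.5935,-.163,-1.87,-1.80,.043)
draw("pics/top0.png","top",d,"pics/o1.png",260,165,110,95,6)
draw("pics/scene0.png","scene",d,"pics/o2.png",130,160,120,95,6)
j=jig(.5817,.2095,.096)+[place(box(0,0,0,.012,.2,.1),.5817,.2095,.096)]
draw("pics/top0.png","top",j,"pics/o3.png",145,170,70,90,6)
draw("pics/scene0.png","scene",j,"pics/o4.png",280,160,80,65,8)
a=cv2.imread("pics/o1.png");b=cv2.imread("pics/o2.png");print(a.shape,b.shape)
c=cv2.imread("pics/o3.png");e=cv2.imread("pics/o4.png")
E
```

```text
(570, 660, 3) (570, 720, 3)
```

View pics/o1.png

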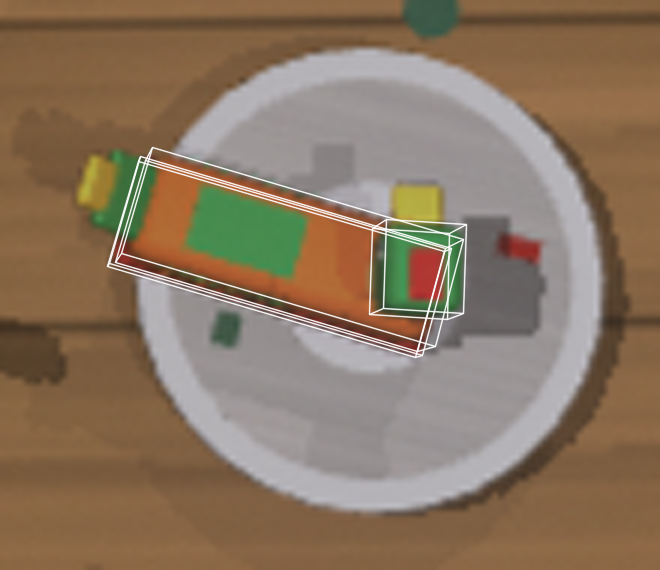

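View pics/o2.png

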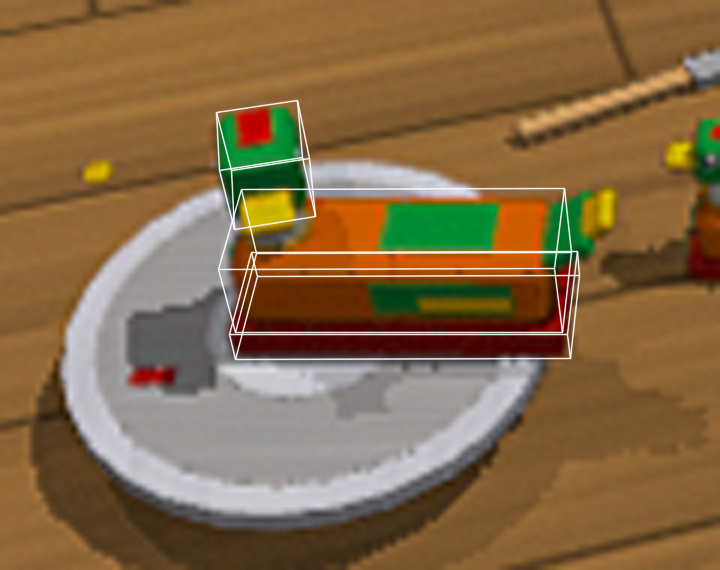

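View pics/o3.png

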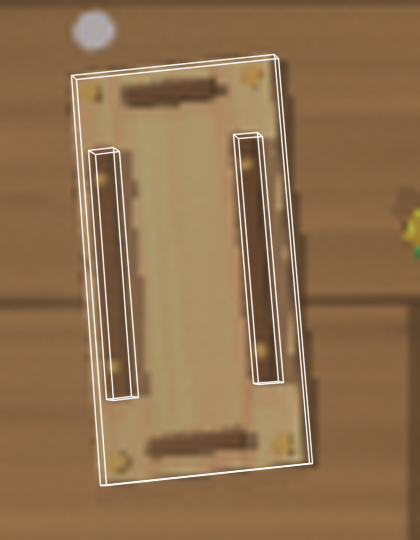

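View pics/o4.png

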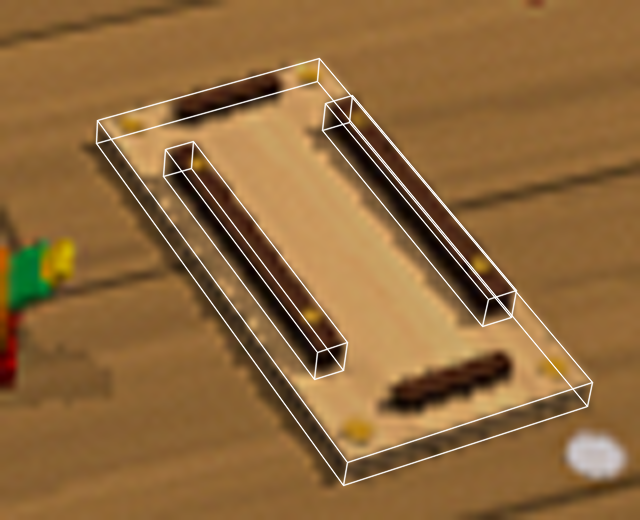

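```bash
cat > jf.py <<'E'
from fit import *
rois={"top":(145,170,70,90),"scene":(280,160,80,65)}
def meas(n):
    im=cv2.imread(f"pics/{n}0.png").astype(np.float32)
    x,y,w,h=rois[n];return im[y:y+h,x:x+w]
def wood(n,p):
    # cost: board silhouette vs brightness : board is brighter than table
    x,y,w,h=rois[n]
    top=mask(n,[place(box(0,0,.0119,.012,.2,.1),*p)])[y:y+h,x:x+w]
    dk=mask(n,[place(box(0,s*(.029+.005),.012,.026,.12,.010),*p) for s in(-1,1)]+[place(box(s*.085,0,.012,.022,.008,.05),*p) for s in(-1,1)])[y:y+h,x:x+w]
    g=meas(n).mean(2)
    A=np.c_[np.ones(g.size),(top*(1-dk)).ravel(),dk.ravel()]
    c,_,_,_=np.linalg.lstsq(A,g.ravel(),rcond=None)
    return ((A@c-g.ravel())**2).mean()
if __name__=="__main__":
  for n in("top","scene"):
    r=minimize(lambda q:wood(n,[.5817+q[0]/1000,.2095+q[1]/1000,.096+q[2]/100]),[0,0,0],method="Nelder-Mead",options=dict(initial_simplex=[[0,0,0],[3,0,0],[0,3,0],[0,0,3]],xatol=.05,fatol=.01))
    print(n,r.x,r.fun)
E
python3 jf.py
```

```text
top [-0.04763232  0.52780397 -0.38103233] 146.56010022007885
scene [-0.83899891 -0.30559128 -0.05116169] 333.9782205779032
```

Run:
```python
from fit import *
rois={"top":(260,165,110,95),"scene":(130,160,120,95)}
def duck2(x,y,yaw,neck):
    d=duck(x,y,yaw,neck,.043)
    return d[0],d[1],d[2]
for n in rois:
    x0,y0,w,h=rois[n]
    im=cv2.imread(f"pics/{n}0.png").astype(np.float32)[y0:y0+h,x0:x0+w]
    sat=(im.max(2)-im.min(2))/(im.max(2)+1)
    hsv=cv2.cvtColor(im.astype(np.uint8),cv2.COLOR_BGR2HSV)
    S=(hsv[...,1]>175).astype(np.float32)
    cv2.imwrite(f"pics/sat_{n}.png",cv2.resize((S*255).astype(np.uint8),None,fx=5,fy=5))
    def cost(q):
        d=duck(.5935+q[0]/1000,-.163+q[1]/1000,-1.87+q[2]/100,-1.8,.043)
        tail=place(box(-.085,0,.045,.068,.03,.03),.5935+q[0]/1000,-.163+q[1]/1000,-1.87+q[2]/100,.043)
        hx=place(np.array([[.05,0,0.]]),.5935+q[0]/1000,-.163+q[1]/1000,-1.87+q[2]/100)[0]
        beak=place(box(.029,0,.08,.094,.019,.022),hx[0],hx[1],-.07,.043)
        m=mask(n,d+[tail,beak])[y0:y0+h,x0:x0+w]
        return ((m-S)**2).mean()
    r=minimize(cost,[0,0,0],method="Nelder-Mead",options=dict(initial_simplex=[[0,0,0],[4,0,0],[0,4,0],[0,0,4]],xatol=.05,fatol=1e-5))
    print(n,r.x,r.fun,cost([0,0,0]))
```

```text
top [-1.09736298  2.37025641  2.20561123] 0.09027848392724991 0.091589786
scene [0. 0. 4.] 0.053872328251600266 0.05566269
```

View pics/sat_top.png

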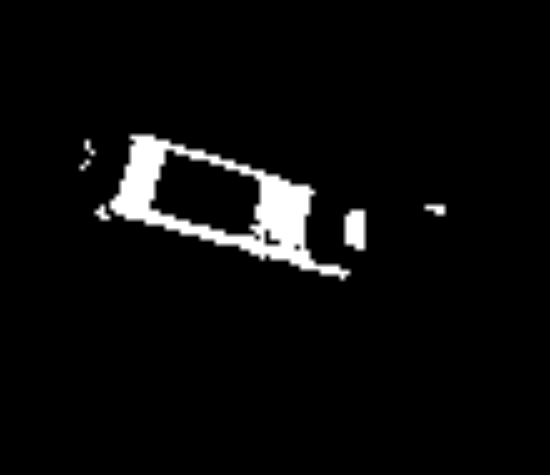

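```bash
cat > plan.py <<'E'
from h import *
import sys,json
def plan(x,y,z,zyaw,n):
    o=bot.get_obs();p=o["position"];R=np.array(o["tool_rot"]);Z=R[:,2];y0=np.arctan2(Z[1],Z[0]);d=np.array([x,y,z])-p
    dy=(zyaw-y0+np.pi)%(2*np.pi)-np.pi
    print("t",round(o["t"],2),"pos",p.round(4),"zyaw",round(y0,4),"tilt",(R[:,1]).round(4),"d",(d*1000).round(1),"dyaw",round(dy,3),"op",round(o["opening"],4),"F",o["contact_force"].round(1),"M",o["torque"].round(2),"q6",o["qpos"][5].round(2))
    rows=[]
    for i in range(n):
        a=y0+dy*i/n; c,s=np.cos(a),np.sin(a)
        # tool z=(c,s,0), y=(0,0,-1), x=y×z=(s,-c,0)
        Rt=np.array([[s,0,c],[-c,0,s],[0,-1,0]])
        rows.append((Rt.T@(d/n*1000)).round(1).tolist())
    print("twist y/row",round(-dy/n,4));print(rows)
if __name__=="__main__":
    a=[float(v) for v in sys.argv[1:]];plan(*a[:4],int(a[4]))
E
python3 plan.py .6033 -.128 .20 -.293 20
```

```text
t 0.1 pos [0.2246 0.5288 0.2127] zyaw 1.169 tilt [-8.0e-04 -1.4e-03 -1.0e+00] d [ 378.7 -656.8  -12.7] dyaw -1.462 op 0.0943 F [-0.1  0.  -0.6] M [-0.   -0.03  0.01] q6 -0.12
twist y/row 0.0731
[[30.3, 0.6, -22.8], [31.9, 0.6, -20.5], [33.3, 0.6, -18.2], [34.5, 0.6, -15.7], [35.6, 0.6, -13.1], [36.4, 0.6, -10.5], [37.1, 0.6, -7.8], [37.6, 0.6, -5.1], [37.8, 0.6, -2.3], [37.9, 0.6, 0.5], [37.8, 0.6, 3.2], [37.4, 0.6, 6.0], [36.9, 0.6, 8.7], [36.2, 0.6, 11.4], [35.2, 0.6, 14.0], [34.1, 0.6, 16.5], [32.8, 0.6, 19.0], [31.4, 0.6, 21.3], [29.7, 0.6, 23.5], [27.9, 0.6, 25.6]]
```

step_arm(motion=[{"slide":[30,0,-23],"twist":[0,0.073,0],"fingers":94},{"slide":[32,0,-20.5],"twist":[0,0.073,0],"fingers":94},{"slide":[33,0,-18],"twist":[0,0.073,0],"fingers":94},{"slide":[34.5,0,-16],"twist":[0,0.073,0],"fingers":94},{"slide":[35.5,0,-13],"twist":[0,0.073,0],"fingers":94},{"slide":[36.5,0,-10.5],"twist":[0,0.073,0],"fingers":94},{"slide":[37,0,-8],"twist":[0,0.073,0],"fingers":94},{"slide":[37.5,0,-5],"twist":[0,0.073,0],"fingers":94},{"slide":[38,0,-2],"twist":[0,0.073,0],"fingers":94},{"slide":[38,0,0],"twist":[0,0.073,0],"fingers":94},{"slide":[38,0,3],"twist":[0,0.073,0],"fingers":94},{"slide":[37.5,0,6],"twist":[0,0.073,0],"fingers":94},{"slide":[37,0,9],"twist":[0,0.073,0],"fingers":94},{"slide":[36,0,11],"twist":[0,0.073,0],"fingers":94},{"slide":[35,0,14],"twist":[0,0.073,0],"fingers":94},{"slide":[34,0,16.5],"twist":[0,0.073,0],"fingers":94},{"slide":[33,0,19],"twist":[0,0.073,0],"fingers":94},{"slide":[31.5,0,21],"twist":[0,0.073,0],"fingers":94},{"slide":[29.5,0,23.5],"twist":[0,0.073,0],"fingers":94},{"slide":[28,0,25.5],"twist":[0,0.073,0],"fingers":94}])

```text
t: 1.77
position: [0.5904, -0.1632, 0.2031]
tool_rot: [[-0.344, -0.012, 0.939], [-0.939, 0.001, -0.344], [0.003, -1.0, -0.012]]
contact_force: [0.6, -0.1, 0.4]
opening: 0.094
```

```bash
python3 plan.py .6033 -.128 .20 -.293 3
python3 - <<'E'
from h import *
im=bot.capture("top"); cv2.imwrite("pics/top1.png",im[:,:,::-1]);crop("pics/top1.png",230,150,140,110,5,"pics/top1z.png")
im=bot.capture("scene"); cv2.imwrite("pics/scene1.png",im[:,:,::-1]);crop("pics/scene1.png",110,80,170,170,3.5,"pics/scene1z.png")
E
```

```text
t 1.77 pos [ 0.5904 -0.1632  0.2031] zyaw -0.3517 tilt [-0.0119  0.0012 -0.9999] d [12.9 35.2 -3.1] dyaw 0.059 op 0.094 F [ 0.6 -0.1  0.4] M [-0.03  0.04  0.01] q6 -0.03
twist y/row -0.0196
[[-12.5, 1.0, -0.0], [-12.5, 1.0, 0.2], [-12.5, 1.0, 0.5]]
```

View pics/top1z.png

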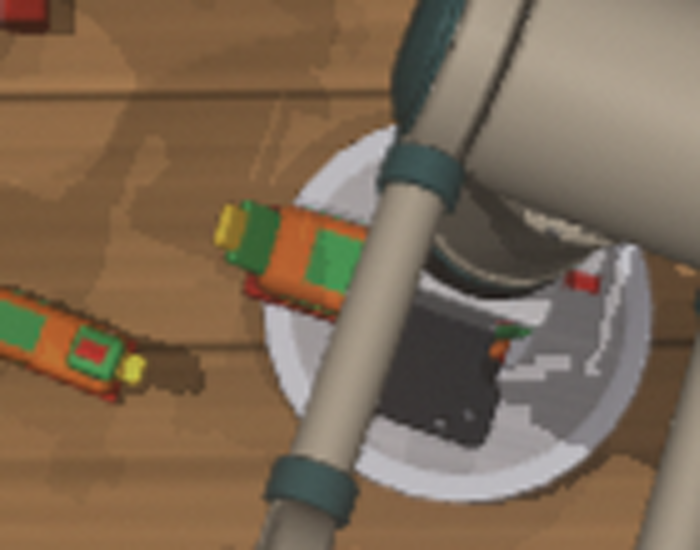

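View pics/scene1z.png

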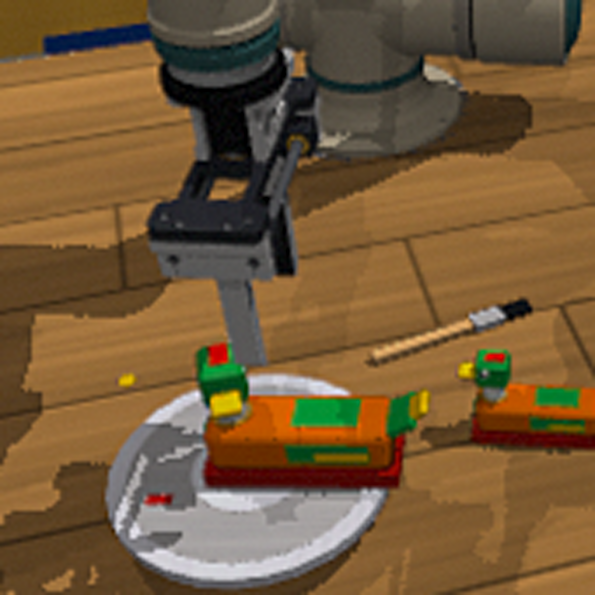

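The gripper overshot by about 35 mm along -y while still clear above the duck; the duck hasn't moved. I'll correct with smaller rows and a settling row.

```bash
cat >> plan.py <<'E'
from scipy.spatial.transform import Rotation as Ro
R=np.array(bot.get_obs()["tool_rot"]);a=float(sys.argv[4]);c,s=np.cos(a),np.sin(a)
print("total rotvec tool",Ro.from_matrix(R.T@np.array([[s,0,c],[-c,0,s],[0,-1,0]])).as_rotvec().round(4))
E
python3 plan.py .6033 -.128 .20 -.293 3
```

```text
t 1.87 pos [ 0.5922 -0.1671  0.202 ] zyaw -0.3535 tilt [-0.0108 -0.0019 -0.9999] d [11.1 39.1 -2. ] dyaw 0.061 op 0.0939 F [-0.6  0.6 -0.1] M [-0.03  0.15  0.06] q6 -0.03
twist y/row -0.0202
[[-13.5, 0.7, -1.1], [-13.5, 0.7, -0.8], [-13.5, 0.7, -0.5]]
total rotvec tool [ 0.0096 -0.0605  0.0052]
```

step_arm(motion=[{"slide":[-13,0.7,-1],"twist":[0.004,-0.02,0.002],"fingers":94},{"slide":[-13,0.7,-1],"twist":[0.003,-0.02,0.002],"fingers":94},{"slide":[-8,0.5,-0.5],"twist":[0.003,-0.015,0.001],"fingers":94},{"slide":[0,0,0],"twist":[0,0,0],"fingers":94},{"slide":[0,0,0],"twist":[0,0,0],"fingers":94}])

```text
t: 2.28
position: [0.5994, -0.127, 0.1978]
tool_rot: [[-0.286, -0.004, 0.958], [-0.958, 0.004, -0.286], [-0.003, -1.0, -0.005]]
contact_force: [-0.2, 0.1, -0.7]
opening: 0.0944
```

```bash
python3 plan.py .6033 -.128 .12 -.293 5
```

```text
t 2.28 pos [ 0.5994 -0.127   0.1978] zyaw -0.2895 tilt [-0.0038  0.0045 -1.    ] d [  3.9  -1.  -77.8] dyaw -0.003 op 0.0944 F [-0.2  0.1 -0.7] M [-0.07  0.09 -0.05] q6 -0.04
twist y/row 0.0007
[[-0.0, 15.6, 0.8], [-0.0, 15.6, 0.8], [-0.0, 15.6, 0.8], [-0.0, 15.6, 0.8], [-0.0, 15.6, 0.8]]
total rotvec tool [ 0.0049  0.0035 -0.0032]
```

step_arm(motion=[{"slide":[0,15,1.5],"twist":[0.002,0.001,-0.001],"fingers":94},{"slide":[0,15,1.5],"twist":[0.002,0.001,-0.001],"fingers":94},{"slide":[0,15,1],"twist":[0.001,0,0],"fingers":94},{"slide":[0,15,0],"fingers":94},{"slide":[0,10,0],"fingers":94},{"slide":[0,0,0],"fingers":94},{"slide":[0,0,0],"fingers":94}])

```text
validation failed for argument at $.mo...
```

```bash
python3 plan.py .6033 -.128 .072 -.293 4
python3 - <<'E'
from h import *
im=bot.capture("scene"); cv2.imwrite("pics/scene2.png",im[:,:,::-1]);crop("pics/scene2.png",130,130,120,110,5,"pics/scene2z.png")
E
```

```text
t 2.28 pos [ 0.5994 -0.127   0.1978] zyaw -0.2895 tilt [-0.0038  0.0045 -1.    ] d [   3.9   -1.  -125.8] dyaw -0.003 op 0.0944 F [-0.2  0.1 -0.7] M [-0.07  0.09 -0.05] q6 -0.04
twist y/row 0.0009
[[-0.0, 31.4, 1.0], [-0.0, 31.4, 1.0], [-0.0, 31.4, 1.0], [-0.0, 31.4, 1.0]]
total rotvec tool [ 0.0049  0.0035 -0.0032]
```

View pics/scene2z.png

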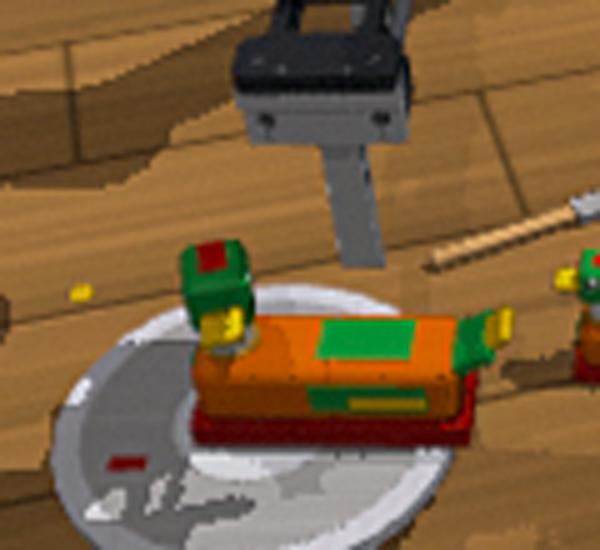

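The move was refused because every row needs all three keys. The picture shows the gripper still high above the duck and the duck where it was.

step_arm(motion=[{"slide":[0,15,1.5],"twist":[0.002,0.001,-0.001],"fingers":94},{"slide":[0,15,1.5],"twist":[0.002,0.001,-0.001],"fingers":94},{"slide":[0,15,1],"twist":[0.001,0,0],"fingers":94},{"slide":[0,15,0],"twist":[0,0,0],"fingers":94},{"slide":[0,10,0],"twist":[0,0,0],"fingers":94},{"slide":[0,0,0],"twist":[0,0,0],"fingers":94},{"slide":[0,0,0],"twist":[0,0,0],"fingers":94}])

```text
t: 2.92
position: [0.6035, -0.1232, 0.1298]
tool_rot: [[-0.279, 0.007, 0.96], [-0.96, -0.002, -0.279], [-0.0, -1.0, 0.008]]
contact_force: [1.2, 0.2, 1.1]
opening: 0.0945
```

```bash
python3 plan.py .6033 -.128 .072 -.293 4
python3 - <<'E'
from h import *
im=bot.capture("scene"); cv2.imwrite("pics/scene2.png",im[:,:,::-1]);crop("pics/scene2.png",130,130,120,110,5,"pics/scene2z.png")
E
```

```text
t 2.92 pos [ 0.6035 -0.1232  0.1298] zyaw -0.2831 tilt [ 0.0074 -0.002  -1.    ] d [ -0.2  -4.8 -57.8] dyaw -0.01 op 0.0945 F [1.2 0.2 1.1] M [-0.08  0.02  0.03] q6 -0.03
twist y/row 0.0025
[[1.2, 14.5, 0.3], [1.2, 14.5, 0.3], [1.2, 14.5, 0.3], [1.2, 14.5, 0.3]]
total rotvec tool [-0.0077  0.0099 -0.0002]
```

View pics/scene2z.png

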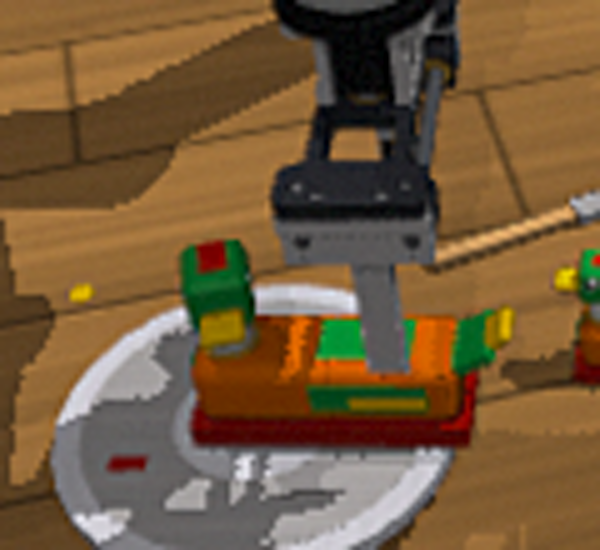

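The near finger tip at (385,365 in the crop) is in front of the duck's near side and level with its rear part, as wanted. I'll continue down.

step_arm(motion=[{"slide":[1.5,14,0],"twist":[-0.003,0.004,0],"fingers":94},{"slide":[1.5,14,0],"twist":[-0.002,0.003,0],"fingers":94},{"slide":[1.5,14,0],"twist":[-0.001,0.002,0],"fingers":94},{"slide":[0,10,0],"twist":[0,0,0],"fingers":94},{"slide":[0,0,0],"twist":[0,0,0],"fingers":94}])

```text
t: 3.38
position: [0.6069, -0.1289, 0.0826]
tool_rot: [[-0.288, 0.013, 0.958], [-0.958, -0.004, -0.288], [0.0, -1.0, 0.014]]
contact_force: [0.0, 0.3, 0.3]
opening: 0.094
```

```bash
python3 plan.py .6033 -.128 .072 -.293 2
```

```text
t 3.38 pos [ 0.6069 -0.1289  0.0826] zyaw -0.2918 tilt [ 0.0132 -0.0042 -0.9999] d [ -3.6   0.9 -10.6] dyaw -0.001 op 0.094 F [0.  0.3 0.3] M [-0.08  0.11  0.01] q6 -0.03
twist y/row 0.0006
[[0.1, 5.3, -1.9], [0.1, 5.3, -1.9]]
total rotvec tool [-0.0138  0.0012  0.0002]
```

step_arm(motion=[{"slide":[0,5.5,-2],"twist":[-0.012,0,0],"fingers":94},{"slide":[0,5,-1],"twist":[-0.005,0,0],"fingers":94},{"slide":[0,0,0],"twist":[0,0,0],"fingers":94},{"slide":[0,0,0],"twist":[0,0,0],"fingers":94}])

```text
t: 3.72
position: [0.6056, -0.1284, 0.0736]
tool_rot: [[-0.288, -0.001, 0.958], [-0.958, -0.0, -0.288], [0.0, -1.0, -0.001]]
contact_force: [0.3, 0.3, 0.5]
opening: 0.0941
```

```bash
python3 plan.py .6033 -.128 .072 -.293 2
```

```text
t 3.72 pos [ 0.6056 -0.1284  0.0736] zyaw -0.2917 tilt [-9.e-04 -1.e-04 -1.e+00] d [-2.3  0.4 -1.6] dyaw -0.001 op 0.0941 F [0.3 0.3 0.5] M [-0.06  0.08  0.06] q6 -0.03
twist y/row 0.0007
[[0.1, 0.8, -1.2], [0.1, 0.8, -1.2]]
total rotvec tool [0.0008 0.0013 0.0003]
```

Pose is good. Close on the body.

step_arm(motion=[{"slide":[0,0.8,-1],"twist":[0,0,0],"fingers":70},{"slide":[0,0,-0.5],"twist":[0,0,0],"fingers":58},{"slide":[0,0,0],"twist":[0,0,0],"fingers":54},{"slide":[0,0,0],"twist":[0,0,0],"fingers":48},{"slide":[0,0,0],"twist":[0,0,0],"fingers":40},{"slide":[0,0,0],"twist":[0,0,0],"fingers":40},{"slide":[0,0,0],"twist":[0,0,0],"fingers":40},{"slide":[0,0,0],"twist":[0,0,0],"fingers":40}])

```text
t: 4.38
position: [0.605, -0.1279, 0.0746]
tool_rot: [[-0.287, 0.002, 0.958], [-0.958, -0.001, -0.287], [0.0, -1.0, 0.002]]
contact_force: [0.2, 0.2, -0.9]
opening: 0.0499
```

```bash
python3 plan.py .6033 -.128 .072 -.293 2;  python3 - <<'E'
from h import *
im=bot.capture("scene"); cv2.imwrite("pics/scene3.png",im[:,:,::-1]);crop("pics/scene3.png",130,130,120,110,5,"pics/scene3z.png")
E
```

```text
t 4.38 pos [ 0.605  -0.1279  0.0746] zyaw -0.2914 tilt [ 2.e-03 -8.e-04 -1.e+00] d [-1.7 -0.1 -2.6] dyaw -0.002 op 0.0499 F [ 0.2  0.2 -0.9] M [-0.03  0.15  0.01] q6 -0.03
twist y/row 0.0008
[[0.3, 1.3, -0.8], [0.3, 1.3, -0.8]]
total rotvec tool [-0.0021  0.0016  0.0002]
```

View pics/scene3z.png

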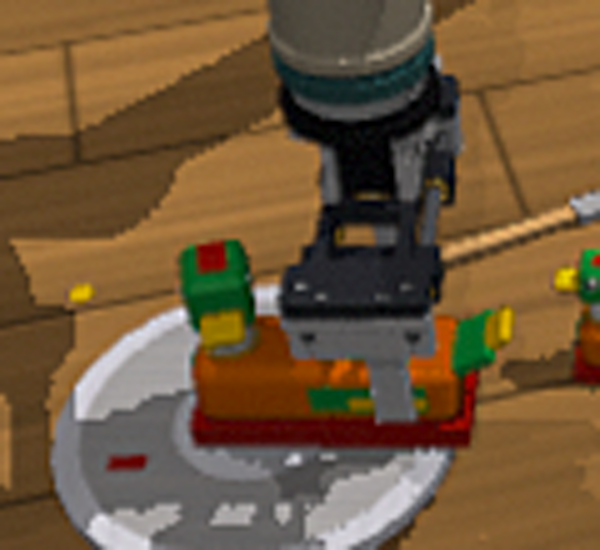

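The fingers stopped at 49.9 mm with the duck upright, its foot board edge running (192..472, 435) in the crop and the finger at x≈400, so the grip is about 36 mm behind the middle. Now I'll lift.

step_arm(motion=[{"slide":[0,-3,0],"twist":[0,0,0],"fingers":40},{"slide":[0,-8,0],"twist":[0,0,0],"fingers":40},{"slide":[0,-14,0],"twist":[0,0,0],"fingers":40},{"slide":[0,-18,0],"twist":[0,0,0],"fingers":40},{"slide":[0,-20,0],"twist":[0,0,0],"fingers":40},{"slide":[0,-20,0],"twist":[0,0,0],"fingers":40},{"slide":[0,-20,0],"twist":[0,0,0],"fingers":40},{"slide":[0,-15,0],"twist":[0,0,0],"fingers":40},{"slide":[0,-8,0],"twist":[0,0,0],"fingers":40},{"slide":[0,0,0],"twist":[0,0,0],"fingers":40}])

```text
t: 5.27
position: [0.5999, -0.1259, 0.2022]
tool_rot: [[-0.288, -0.014, 0.958], [-0.958, 0.006, -0.288], [-0.002, -1.0, -0.015]]
contact_force: [0.4, -0.6, -3.8]
opening: 0.0496
```

```bash
python3 - <<'E'
import numpy as np
for h in (.0945,.0945-np.pi):
    print(h,np.array([.5813,.2096])-.036*np.array([np.cos(h),np.sin(h)]))
E
python3 plan.py .6171 .2130 .21 -1.4763 20;  python3 - <<'E'
from h import *
im=bot.capture("scene"); cv2.imwrite("pics/scene4.png",im[:,:,::-1]);crop("pics/scene4.png",110,70,170,170,3.5,"pics/scene4z.png")
E
```

```text
0.0945 [0.54546062 0.20620306]
-3.047092653589793 [0.61713938 0.21299694]
t 5.27 pos [ 0.5999 -0.1259  0.2022] zyaw -0.2921 tilt [-0.0137  0.0059 -0.9999] d [ 17.2 338.9   7.8] dyaw -1.184 op 0.0496 F [ 0.4 -0.6 -3.8] M [ 0.1 -0.   0. ] q6 -0.03
twist y/row 0.0592
[[-16.5, -0.4, -4.1], [-16.2, -0.4, -5.0], [-15.9, -0.4, -6.0], [-15.5, -0.4, -6.9], [-15.1, -0.4, -7.8], [-14.6, -0.4, -8.7], [-14.0, -0.4, -9.5], [-13.4, -0.4, -10.3], [-12.8, -0.4, -11.1], [-12.1, -0.4, -11.9], [-11.4, -0.4, -12.6], [-10.6, -0.4, -13.2], [-9.8, -0.4, -13.8], [-9.0, -0.4, -14.4], [-8.1, -0.4, -14.9], [-7.2, -0.4, -15.3], [-6.3, -0.4, -15.7], [-5.4, -0.4, -16.1], [-4.4, -0.4, -16.4], [-3.4, -0.4, -16.6]]
total rotvec tool [0.0141 1.1841 0.0072]
```

View pics/scene4z.png

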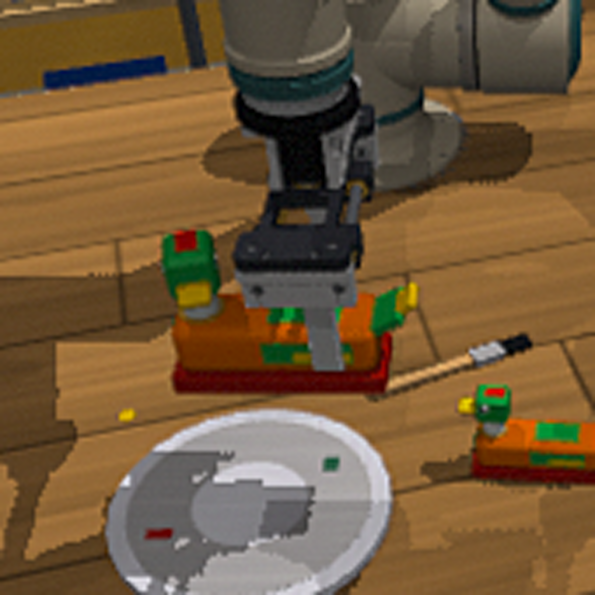

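The duck hangs upright in the fingers, clear of the turntable, and the force reads its weight. Carrying it to above the jig.

step_arm(motion=[{"slide":[-10,0,-2],"twist":[0.005,0.04,0.003],"fingers":40},{"slide":[-16,-0.5,-5],"twist":[0.005,0.06,0.003],"fingers":40},{"slide":[-16,-0.5,-6],"twist":[0.003,0.06,0],"fingers":40},{"slide":[-15.5,-0.5,-7],"twist":[0,0.06,0],"fingers":40},{"slide":[-15,-0.5,-8],"twist":[0,0.06,0],"fingers":40},{"slide":[-14.5,-0.5,-8.5],"twist":[0,0.06,0],"fingers":40},{"slide":[-14,-0.5,-9.5],"twist":[0,0.06,0],"fingers":40},{"slide":[-13.5,-0.5,-10.5],"twist":[0,0.06,0],"fingers":40},{"slide":[-13,-0.5,-11],"twist":[0,0.06,0],"fingers":40},{"slide":[-12,-0.5,-12],"twist":[0,0.06,0],"fingers":40},{"slide":[-11.5,-0.5,-12.5],"twist":[0,0.06,0],"fingers":40},{"slide":[-10.5,-0.5,-13],"twist":[0,0.06,0],"fingers":40},{"slide":[-10,-0.5,-14],"twist":[0,0.06,0],"fingers":40},{"slide":[-9,-0.5,-14.5],"twist":[0,0.06,0],"fingers":40},{"slide":[-8,-0.5,-15],"twist":[0,0.06,0],"fingers":40},{"slide":[-7,-0.5,-15],"twist":[0,0.06,0],"fingers":40},{"slide":[-6,-0.5,-14],"twist":[0,0.055,0],"fingers":40},{"slide":[-4,-0.5,-10],"twist":[0,0.04,0],"fingers":40},{"slide":[0,0,0],"twist":[0,0,0],"fingers":40},{"slide":[0,0,0],"twist":[0,0,0],"fingers":40}])

```text
t: 6.98
position: [0.6028, 0.1761, 0.1786]
tool_rot: [[-0.981, -0.054, 0.187], [-0.188, 0.006, -0.982], [0.052, -0.999, -0.016]]
contact_force: [0.4, -0.5, -4.0]
opening: 0.0502
```

```bash
python3 plan.py .6171 .2130 .12 -1.4763 8
```

```text
t 6.98 pos [0.6028 0.1761 0.1786] zyaw -1.3823 tilt [-0.054   0.0064 -0.9985] d [ 14.3  36.9 -58.6] dyaw -0.094 op 0.0502 F [ 0.4 -0.5 -4. ] M [-0.03 -0.01  0.03] q6 1.54
twist y/row 0.0118
[[-2.6, 7.3, -4.2], [-2.6, 7.3, -4.2], [-2.5, 7.3, -4.3], [-2.5, 7.3, -4.3], [-2.4, 7.3, -4.3], [-2.4, 7.3, -4.3], [-2.3, 7.3, -4.4], [-2.3, 7.3, -4.4]]
total rotvec tool [0.0139 0.0944 0.0526]
```

step_arm(motion=[{"slide":[-2.5,0,-5],"twist":[0.003,0.018,0.01],"fingers":40},{"slide":[-2.5,0,-5],"twist":[0.003,0.018,0.01],"fingers":40},{"slide":[-2.5,0,-5],"twist":[0.003,0.018,0.01],"fingers":40},{"slide":[-2.5,0,-5],"twist":[0.002,0.018,0.01],"fingers":40},{"slide":[-2.5,0,-5],"twist":[0.002,0.015,0.008],"fingers":40},{"slide":[-2,0,-4],"twist":[0,0.005,0.004],"fingers":40},{"slide":[0,0,0],"twist":[0,0,0],"fingers":40},{"slide":[0,0,0],"twist":[0,0,0],"fingers":40}])

```text
t: 7.65
position: [0.6102, 0.2001, 0.1717]
tool_rot: [[-0.995, -0.01, 0.095], [-0.095, -0.007, -0.995], [0.01, -1.0, 0.006]]
contact_force: [-0.1, 0.9, -4.3]
opening: 0.0499
```

```bash
python3 plan.py .6171 .2130 .12 -1.4763 6
```

```text
t 7.65 pos [0.6102 0.2001 0.1717] zyaw -1.4758 tilt [-0.0097 -0.0073 -0.9999] d [  6.9  12.9 -51.7] dyaw -0.0 op 0.0499 F [-0.1  0.9 -4.3] M [-0.   -0.02 -0.01] q6 1.69
twist y/row 0.0001
[[-1.3, 8.6, -2.0], [-1.3, 8.6, -2.0], [-1.3, 8.6, -2.0], [-1.3, 8.6, -2.0], [-1.3, 8.6, -2.0], [-1.3, 8.6, -2.0]]
total rotvec tool [-0.0064  0.0005  0.0103]
```

step_arm(motion=[{"slide":[-1.5,9,-2.5],"twist":[-0.002,0,0.003],"fingers":40},{"slide":[-1.5,10,-2.5],"twist":[-0.001,0,0.003],"fingers":40},{"slide":[-1.5,10,-2.5],"twist":[-0.001,0,0.003],"fingers":40},{"slide":[-1.5,10,-2.5],"twist":[-0.001,0,0.002],"fingers":40},{"slide":[-1,10,-2],"twist":[0,0,0.001],"fingers":40},{"slide":[-0.5,10,-1],"twist":[0,0,0],"fingers":40},{"slide":[0,5,0],"twist":[0,0,0],"fingers":40},{"slide":[0,0,0],"twist":[0,0,0],"fingers":40},{"slide":[0,0,0],"twist":[0,0,0],"fingers":40}])

```text
t: 8.4
position: [0.6157, 0.2129, 0.0983]
tool_rot: [[-0.995, -0.002, 0.095], [-0.095, -0.003, -0.995], [0.002, -1.0, 0.002]]
contact_force: [-0.4, 0.4, -4.2]
opening: 0.0499
```

```bash
python3 plan.py .6171 .2130 .07 -1.4763 4
python3 - <<'E'
from h import *
im=bot.capture("scene"); cv2.imwrite("pics/scene5.png",im[:,:,::-1]);crop("pics/scene5.png",260,100,120,120,5,"pics/scene5z.png")
im=bot.capture("top"); cv2.imwrite("pics/top5.png",im[:,:,::-1]);crop("pics/top5.png",135,150,100,110,5,"pics/top5z.png")
E
```

```text
t 8.4 pos [0.6157 0.2129 0.0983] zyaw -1.4757 tilt [-0.0018 -0.0027 -1.    ] d [  1.4   0.1 -28.3] dyaw -0.001 op 0.0499 F [-0.4  0.4 -4.2] M [-0.   -0.02 -0.04] q6 1.7
twist y/row 0.0001
[[-0.4, 7.1, 0.0], [-0.4, 7.1, 0.0], [-0.4, 7.1, 0.0], [-0.4, 7.1, 0.0]]
total rotvec tool [-0.0025  0.0006  0.002 ]
```

View pics/scene5z.png

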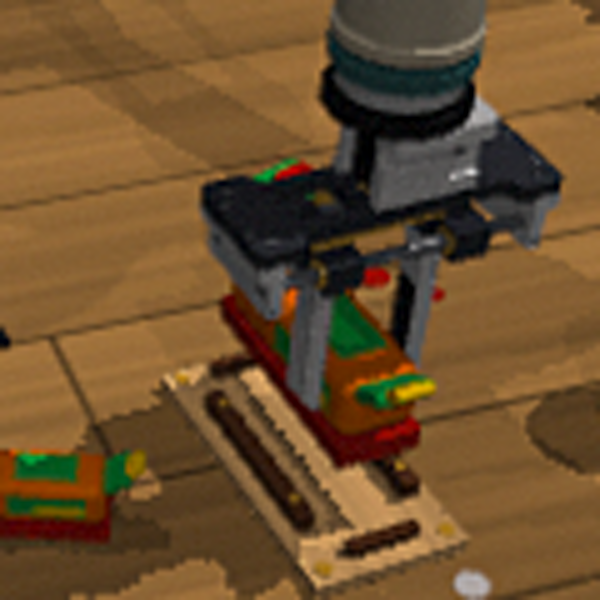

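View pics/top5z.png

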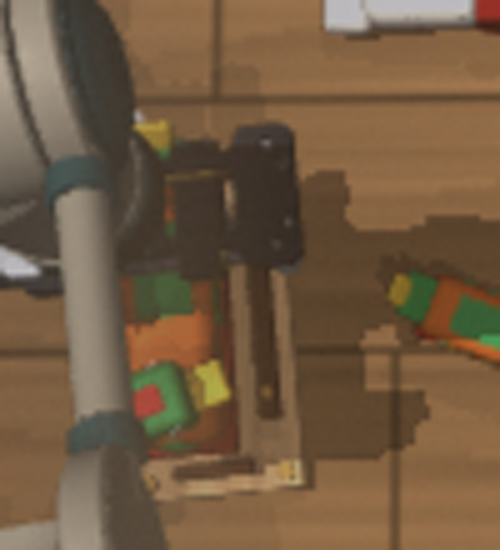

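Run:
```python
from fit import *
d=duck(.5799,.2095,-3.0466,-1.8,.0667)[:1]+jig(.5813,.2096,.0945)
draw("pics/scene5.png","scene",d,"pics/o5.png",290,140,75,80,8)
draw("pics/top5.png","top",d,"pics/o6.png",145,180,65,80,7)
```

```text
(no output)
```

View pics/o5.png

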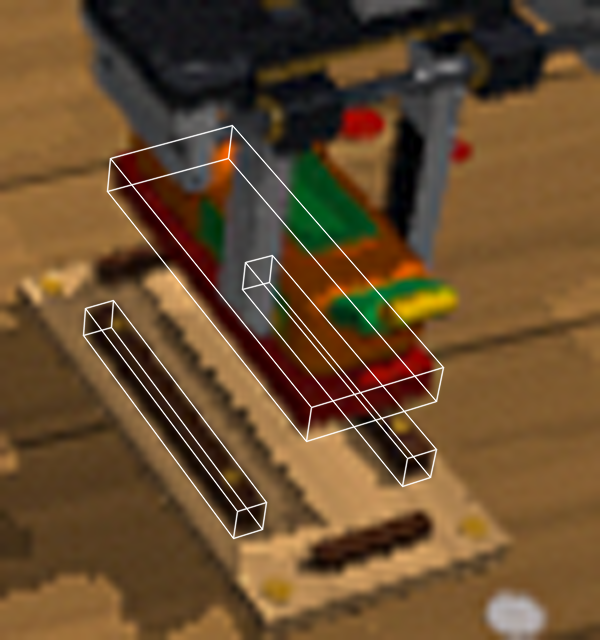

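View pics/o6.png

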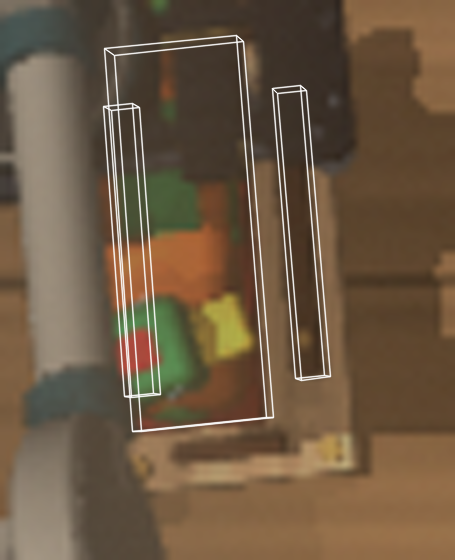

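The overlays agree with the images to within about 1 pixel in both views, so the held duck is centred over the channel. Descending.

step_arm(motion=[{"slide":[-0.5,7,0],"twist":[-0.001,0,0.001],"fingers":40},{"slide":[-0.5,8,0],"twist":[-0.001,0,0.001],"fingers":40},{"slide":[-0.5,8,0],"twist":[0,0,0],"fingers":40},{"slide":[0,7,0],"twist":[0,0,0],"fingers":40},{"slide":[0,4,0],"twist":[0,0,0],"fingers":40},{"slide":[0,0,0],"twist":[0,0,0],"fingers":40},{"slide":[0,0,0],"twist":[0,0,0],"fingers":40}])

```text
t: 9.08
position: [0.6191, 0.213, 0.0632]
tool_rot: [[-0.996, 0.005, 0.094], [-0.094, 0.001, -0.996], [-0.005, -1.0, -0.0]]
contact_force: [-0.0, -0.4, -3.4]
opening: 0.0496
```

```bash
python3 plan.py .6171 .2130 .0436 -1.4763 5
python3 - <<'E'
from fit import *
im=bot.capture("scene"); cv2.imwrite("pics/scene6.png",im[:,:,::-1]);crop("pics/scene6.png",290,140,75,80,8,"pics/scene6z.png")
E
```

```text
t 9.08 pos [0.6191 0.213  0.0632] zyaw -1.4762 tilt [ 4.9e-03  7.0e-04 -1.0e+00] d [ -2.   -0.  -19.6] dyaw -0.0 op 0.0496 F [-0.  -0.4 -3.4] M [0.   0.03 0.02] q6 1.7
twist y/row 0.0
[[0.4, 3.9, -0.0], [0.4, 3.9, -0.0], [0.4, 3.9, -0.0], [0.4, 3.9, -0.0], [0.4, 3.9, -0.0]]
total rotvec tool [ 0.0002  0.0001 -0.0049]
```

View pics/scene6z.png

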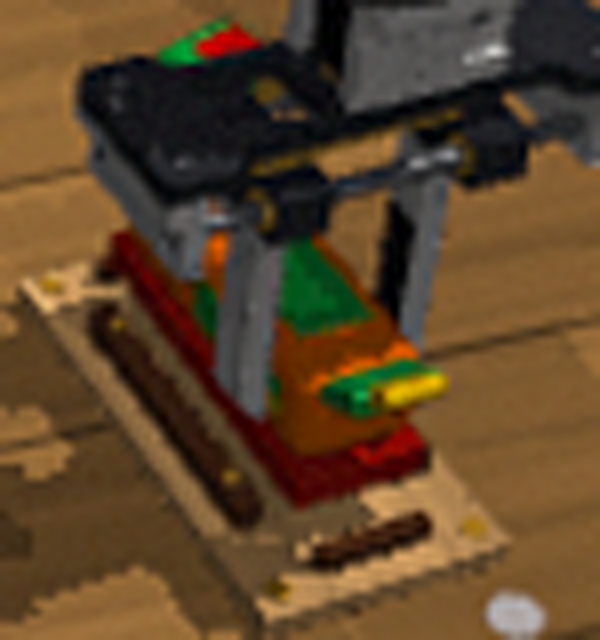

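The duck is just above the cheek tops and aligned with the channel. I'll continue in small steps while watching the force.

step_arm(motion=[{"slide":[0.5,3,0],"twist":[0,0,-0.002],"fingers":40},{"slide":[0.5,3,0],"twist":[0,0,-0.002],"fingers":40},{"slide":[0.5,3,0],"twist":[0,0,-0.001],"fingers":40},{"slide":[0,2,0],"twist":[0,0,0],"fingers":40},{"slide":[0,0,0],"twist":[0,0,0],"fingers":40}])

```text
t: 9.55
position: [0.6183, 0.2131, 0.0522]
tool_rot: [[-0.996, 0.001, 0.095], [-0.095, 0.001, -0.996], [-0.002, -1.0, -0.001]]
contact_force: [-0.2, 0.5, -4.3]
opening: 0.0498
```

```bash
python3 plan.py .6171 .2130 .0436 -1.4763 5
```

```text
t 9.55 pos [0.6183 0.2131 0.0522] zyaw -1.4761 tilt [ 1.5e-03  7.0e-04 -1.0e+00] d [-1.2 -0.1 -8.6] dyaw -0.0 op 0.0498 F [-0.2  0.5 -4.3] M [ 0.01  0.01 -0.01] q6 1.7
twist y/row 0.0
[[0.2, 1.7, 0.0], [0.2, 1.7, 0.0], [0.2, 1.7, 0.0], [0.2, 1.7, 0.0], [0.2, 1.7, 0.0]]
total rotvec tool [ 0.0005  0.0002 -0.0016]
```

Underside at about 20 mm, below the cheek tops (26 mm), with no contact, so the duck is in the channel. A few more mm.

step_arm(motion=[{"slide":[0.3,2,0],"twist":[0,0,0],"fingers":40},{"slide":[0.3,2,0],"twist":[0,0,0],"fingers":40},{"slide":[0,1.5,0],"twist":[0,0,0],"fingers":40},{"slide":[0,0,0],"twist":[0,0,0],"fingers":40}])

```text
t: 9.88
position: [0.6177, 0.2131, 0.0462]
tool_rot: [[-0.996, 0.002, 0.095], [-0.095, 0.001, -0.996], [-0.002, -1.0, -0.001]]
contact_force: [-0.3, 0.9, -4.0]
opening: 0.0501
```

```bash
python3 plan.py .6171 .2130 .0436 -1.4763 3
```

```text
t 9.88 pos [0.6177 0.2131 0.0462] zyaw -1.4761 tilt [ 1.8e-03  7.0e-04 -1.0e+00] d [-0.6 -0.1 -2.6] dyaw -0.0 op 0.0501 F [-0.3  0.9 -4. ] M [-0.02  0.01 -0.04] q6 1.7
twist y/row 0.0001
[[0.2, 0.9, 0.0], [0.2, 0.9, 0.0], [0.2, 0.9, 0.0]]
total rotvec tool [ 0.0005  0.0002 -0.0019]
```

step_arm(motion=[{"slide":[0,1,0],"twist":[0,0,0],"fingers":40},{"slide":[0,1,0],"twist":[0,0,0],"fingers":40},{"slide":[0,0,0],"twist":[0,0,0],"fingers":40}])

```text
t: 10.13
position: [0.6179, 0.2131, 0.0442]
tool_rot: [[-0.996, 0.002, 0.095], [-0.095, 0.001, -0.996], [-0.002, -1.0, -0.001]]
contact_force: [-0.2, -0.7, -4.4]
opening: 0.0498
```

```bash
python3 plan.py .6171 .2130 .0436 -1.4763 3
```

```text
t 10.13 pos [0.6179 0.2131 0.0442] zyaw -1.476 tilt [ 2.2e-03  8.0e-04 -1.0e+00] d [-0.8 -0.1 -0.6] dyaw -0.0 op 0.0498 F [-0.2 -0.7 -4.4] M [-0.02  0.01  0.03] q6 1.7
twist y/row 0.0001
[[0.3, 0.2, 0.0], [0.3, 0.2, 0.0], [0.3, 0.2, 0.0]]
total rotvec tool [ 0.0006  0.0003 -0.0023]
```

step_arm(motion=[{"slide":[0,0.7,0],"twist":[0,0,0],"fingers":40},{"slide":[0,0.5,0],"twist":[0,0,0],"fingers":40},{"slide":[0,0,0],"twist":[0,0,0],"fingers":40}])

```text
t: 10.38
position: [0.618, 0.2132, 0.0439]
tool_rot: [[-0.995, 0.003, 0.095], [-0.095, 0.001, -0.996], [-0.003, -1.0, -0.001]]
contact_force: [-0.9, 0.3, -3.4]
opening: 0.05
```

```bash
python3 plan.py .6171 .2130 .0426 -1.4763 3
```

```text
t 10.38 pos [0.618  0.2132 0.0439] zyaw -1.4759 tilt [ 2.5e-03  8.0e-04 -1.0e+00] d [-0.9 -0.2 -1.3] dyaw -0.0 op 0.05 F [-0.9  0.3 -3.4] M [-0.1   0.27 -0.04] q6 1.7
twist y/row 0.0001
[[0.3, 0.4, 0.0], [0.3, 0.4, 0.0], [0.3, 0.4, 0.0]]
total rotvec tool [ 0.0006  0.0004 -0.0026]
```

step_arm(motion=[{"slide":[0,1,0],"twist":[0,0,0],"fingers":40},{"slide":[0,0.7,0],"twist":[0,0,0],"fingers":40}])

```text
t: 10.55
position: [0.6181, 0.2132, 0.0436]
tool_rot: [[-0.995, 0.003, 0.095], [-0.095, 0.001, -0.995], [-0.003, -1.0, -0.001]]
contact_force: [-1.6, -1.1, 2.8]
opening: 0.0498
```

```bash
python3 plan.py .6171 .2130 .0426 -1.4763 3
```

```text
t 10.55 pos [0.6181 0.2132 0.0436] zyaw -1.4759 tilt [ 3.3e-03  9.0e-04 -1.0e+00] d [-1.  -0.2 -1. ] dyaw -0.0 op 0.0498 F [-1.6 -1.1  2.8] M [-0.23  0.59 -0.01] q6 1.7
twist y/row 0.0001
[[0.3, 0.3, 0.0], [0.3, 0.3, 0.0], [0.3, 0.3, 0.0]]
total rotvec tool [ 0.0006  0.0004 -0.0033]
```

Contact came at exactly the predicted height (0.0436) with a light 6–7 N. Releasing and rising.

step_arm(motion=[{"slide":[0,0,0],"twist":[0,0,0],"fingers":52},{"slide":[0,0,0],"twist":[0,0,0],"fingers":60},{"slide":[0,0,0],"twist":[0,0,0],"fingers":94},{"slide":[0,0,0],"twist":[0,0,0],"fingers":94},{"slide":[0,0,0],"twist":[0,0,0],"fingers":94},{"slide":[0,0,0],"twist":[0,0,0],"fingers":94}])

```text
t: 11.05
position: [0.6205, 0.2138, 0.0451]
tool_rot: [[-0.995, 0.009, 0.095], [-0.095, 0.002, -0.996], [-0.009, -1.0, -0.002]]
contact_force: [-0.5, -0.0, -0.9]
opening: 0.082
```

```bash
python3 plan.py .6171 .2130 .0426 -1.4763 3
python3 - <<'E'
from fit import *
im=bot.capture("scene"); cv2.imwrite("pics/scene7.png",im[:,:,::-1]);crop("pics/scene7.png",290,140,75,80,8,"pics/scene7z.png")
E
```

```text
t 11.05 pos [0.6205 0.2138 0.0451] zyaw -1.4761 tilt [ 0.0091  0.0025 -1.    ] d [-3.4 -0.8 -2.5] dyaw -0.0 op 0.082 F [-0.5 -0.  -0.9] M [-0.    0.11  0.05] q6 1.7
twist y/row 0.0001
[[1.2, 0.8, 0.2], [1.2, 0.8, 0.2], [1.2, 0.8, 0.2]]
total rotvec tool [ 0.0016  0.0002 -0.0093]
```

View pics/scene7z.png

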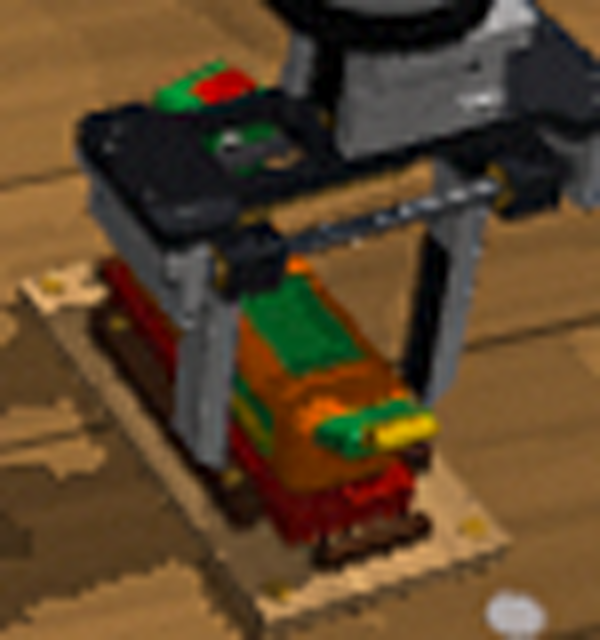

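The duck is seated flat between the cheeks and the fingers are clear (82 mm open). Rise straight up.

step_arm(motion=[{"slide":[0,-4,0],"twist":[0,0,0],"fingers":94},{"slide":[0,-10,0],"twist":[0,0,0],"fingers":94},{"slide":[0,-18,0],"twist":[0,0,-0.003],"fingers":94},{"slide":[0,-22,0],"twist":[0,0,-0.003],"fingers":94},{"slide":[0,-25,0],"twist":[0,0,-0.003],"fingers":94},{"slide":[0,-25,0],"twist":[0,0,0],"fingers":94},{"slide":[0,-25,0],"twist":[0,0,0],"fingers":94},{"slide":[0,-18,0],"twist":[0,0,0],"fingers":94},{"slide":[0,-10,0],"twist":[0,0,0],"fingers":94},{"slide":[0,0,0],"twist":[0,0,0],"fingers":94}])

```text
t: 11.93
position: [0.6195, 0.2134, 0.2151]
tool_rot: [[-0.996, 0.001, 0.095], [-0.095, 0.002, -0.996], [-0.001, -1.0, -0.002]]
contact_force: [-0.3, 0.1, 0.3]
opening: 0.0941
```

```bash
python3 plan.py .532 .205 .21 .324 16
python3 - <<'E'
from fit import *
im=bot.capture("scene"); cv2.imwrite("pics/scene8.png",im[:,:,::-1]);crop("pics/scene8.png",285,130,75,80,7,"pics/scene8z.png")
im=bot.capture("top"); cv2.imwrite("pics/top8.png",im[:,:,::-1]);crop("pics/top8.png",135,150,100,110,5,"pics/top8z.png")
E
```

```text
t 11.93 pos [0.6195 0.2134 0.2151] zyaw -1.4761 tilt [ 6.0e-04  1.8e-03 -1.0e+00] d [-87.5  -8.4  -5.1] dyaw 1.8 op 0.0941 F [-0.3  0.1  0.3] M [-0.    0.15 -0.04] q6 1.7
twist y/row -0.1125
[[5.5, 0.3, 0.0], [5.5, 0.3, -0.6], [5.4, 0.3, -1.2], [5.2, 0.3, -1.8], [4.9, 0.3, -2.4], [4.6, 0.3, -2.9], [4.3, 0.3, -3.4], [3.9, 0.3, -3.9], [3.4, 0.3, -4.3], [2.9, 0.3, -4.7], [2.4, 0.3, -5.0], [1.8, 0.3, -5.2], [1.2, 0.3, -5.4], [0.6, 0.3, -5.5], [-0.0, 0.3, -5.5], [-0.6, 0.3, -5.5]]
total rotvec tool [ 6.0000e-04 -1.8001e+00 -2.1000e-03]
```

View pics/scene8z.png

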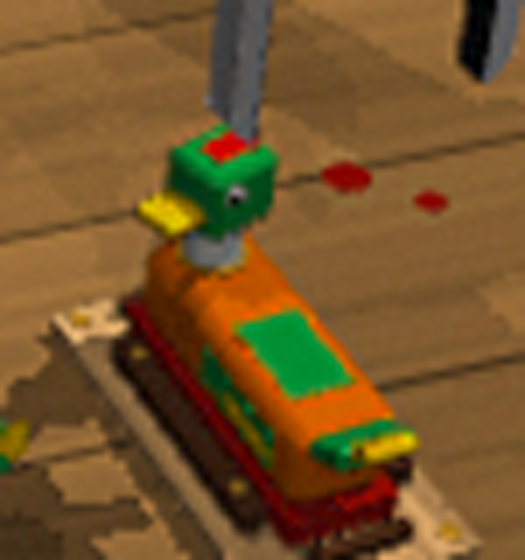

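View pics/top8z.png

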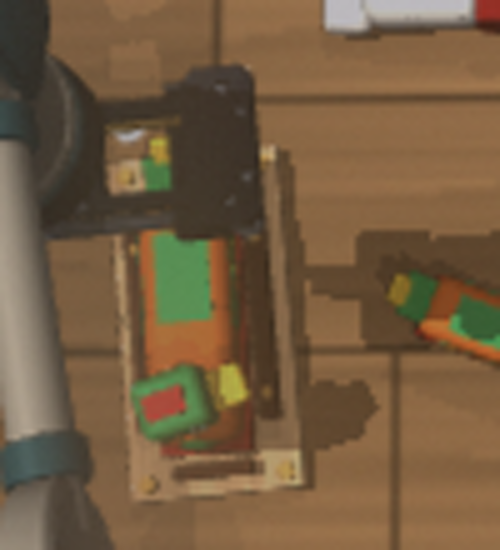

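Run:
```python
from fit import *
u=lambda n,p,o,s,z:unproj(n,((p[0]+.5)/s-.5+o[0],(p[1]+.5)/s-.5+o[1]),z)
h=u("top",(163,402),(135,150),5,.123);b=u("top",(233,385),(135,150),5,.1)
print(h,b,np.arctan2(*(b-h)[[1,0]]))
hs=u("scene",(226,146),(285,130),7,.123);bs=u("scene",(170,215),(285,130),7,.1);print(hs,bs,np.arctan2(*(bs-hs)[[1,0]]))
d=duck(.5822,.2098,-3.047,-1.8,.012)
hx=place(np.array([[.05,0,0.]]),.5822,.2098,-3.047)[0]
d.append(place(box(.029,0,.08,.094,.019,.02),hx[0],hx[1],-1.247,.012))
print(hx)
draw("pics/scene8.png","scene",d,"pics/o7.png",285,130,75,80,7)
draw("pics/top8.png","top",d,"pics/o8.png",145,180,65,80,7)
```

```text
[0.53068663 0.20995068 0.123     ] [0.54042553 0.17768176 0.1       ] -1.2776847930433315
[0.52783806 0.20792216 0.123     ] [0.53735152 0.18081175 0.1       ] -1.2333063043673458
[0.53242353 0.20507742 0.        ]
```

View pics/o7.png

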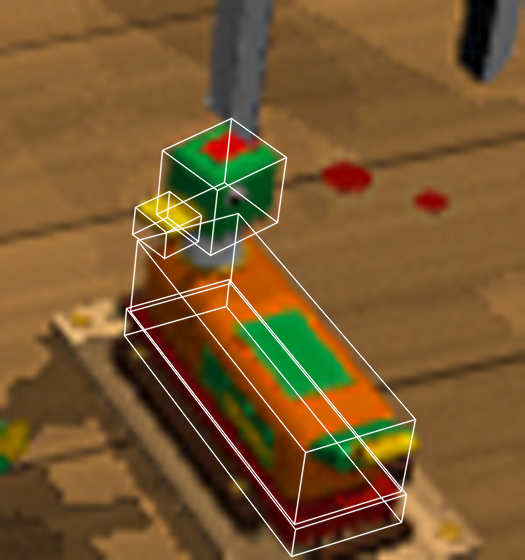

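View pics/o8.png

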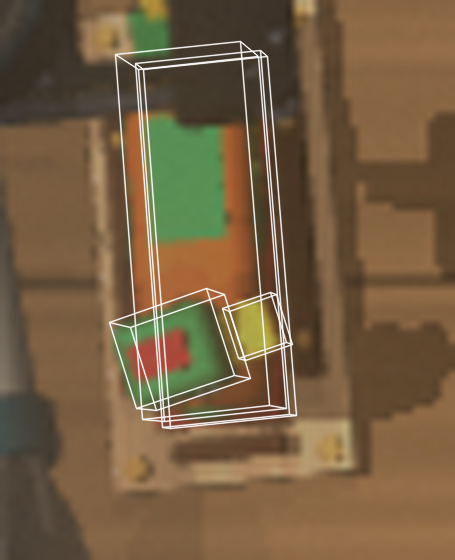

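The overlay shows the head about 2–3 mm from the prediction: head axis ≈ (0.530, 0.207), beak yaw ≈ -1.26, so neck ≈ -1.79. Move above the head, turning the jaws.

step_arm(motion=[{"slide":[5,0,0],"twist":[0,-0.09,0],"fingers":94},{"slide":[5.5,0,-0.5],"twist":[0,-0.11,0],"fingers":94},{"slide":[5.5,0,-1],"twist":[0,-0.11,0],"fingers":94},{"slide":[5,0,-2],"twist":[0,-0.11,0],"fingers":94},{"slide":[5,0,-2.5],"twist":[0,-0.11,0],"fingers":94},{"slide":[4.5,0,-3],"twist":[0,-0.11,0],"fingers":94},{"slide":[4.5,0,-3.5],"twist":[0,-0.11,0],"fingers":94},{"slide":[4,0,-4],"twist":[0,-0.11,0],"fingers":94},{"slide":[3.5,0,-4.5],"twist":[0,-0.11,0],"fingers":94},{"slide":[3,0,-4.5],"twist":[0,-0.11,0],"fingers":94},{"slide":[2.5,0,-5],"twist":[0,-0.11,0],"fingers":94},{"slide":[2,0,-5],"twist":[0,-0.11,0],"fingers":94},{"slide":[1,0,-5.5],"twist":[0,-0.11,0],"fingers":94},{"slide":[0.5,0,-5.5],"twist":[0,-0.11,0],"fingers":94},{"slide":[0,0,-5.5],"twist":[0,-0.11,0],"fingers":94},{"slide":[0,0,-4],"twist":[0,-0.07,0],"fingers":94},{"slide":[0,0,0],"twist":[0,0,0],"fingers":94},{"slide":[0,0,0],"twist":[0,0,0],"fingers":94}])

```text
t: 13.53
position: [0.5107, 0.1994, 0.1871]
tool_rot: [[0.303, -0.056, 0.951], [-0.953, -0.012, 0.303], [-0.006, -0.998, -0.057]]
contact_force: [-0.5, -0.0, 0.1]
opening: 0.0941
```

```bash
python3 plan.py .530 .207 .15 .311 6
```

```text
t 13.53 pos [0.5107 0.1994 0.1871] zyaw 0.3086 tilt [-0.0558 -0.0119 -0.9984] d [ 19.3   7.6 -37.1] dyaw 0.002 op 0.0941 F [-0.5 -0.   0.1] M [-0.1  -0.03 -0.  ] q6 -0.07
twist y/row -0.0004
[[-0.2, 6.2, 3.5], [-0.2, 6.2, 3.5], [-0.2, 6.2, 3.5], [-0.2, 6.2, 3.5], [-0.2, 6.2, 3.5], [-0.2, 6.2, 3.5]]
total rotvec tool [ 0.0568 -0.0025 -0.0057]
```

step_arm(motion=[{"slide":[0,0,4],"twist":[0.012,0,-0.001],"fingers":94},{"slide":[0,0,4],"twist":[0.012,0,-0.001],"fingers":94},{"slide":[0,3,4],"twist":[0.012,0,-0.001],"fingers":94},{"slide":[0,5,4],"twist":[0.01,0,-0.001],"fingers":94},{"slide":[0,6,3],"twist":[0.008,0,-0.001],"fingers":94},{"slide":[0,5,0],"twist":[0,0,0],"fingers":94},{"slide":[0,0,0],"twist":[0,0,0],"fingers":94},{"slide":[0,0,0],"twist":[0,0,0],"fingers":94}])

```text
t: 14.2
position: [0.5306, 0.2056, 0.1628]
tool_rot: [[0.298, -0.0, 0.954], [-0.954, 0.0, 0.298], [-0.0, -1.0, -0.0]]
contact_force: [0.7, -0.4, -0.3]
opening: 0.0939
```

```bash
python3 plan.py .530 .207 .097 .311 6
python3 - <<'E'
from fit import *
im=bot.capture("scene"); cv2.imwrite("pics/scene9.png",im[:,:,::-1]);crop("pics/scene9.png",275,90,95,100,6,"pics/scene9z.png")
E
```

```text
t 14.2 pos [0.5306 0.2056 0.1628] zyaw 0.3028 tilt [-3.e-04  1.e-04 -1.e+00] d [ -0.6   1.4 -65.8] dyaw 0.008 op 0.0939 F [ 0.7 -0.4 -0.3] M [-0.11  0.01  0.01] q6 -0.06
twist y/row -0.0014
[[-0.3, 11.0, -0.0], [-0.3, 11.0, -0.0], [-0.3, 11.0, -0.0], [-0.3, 11.0, -0.0], [-0.3, 11.0, -0.0], [-0.3, 11.0, -0.0]]
total rotvec tool [ 0.0003 -0.0082 -0.0002]
```

View pics/scene9z.png

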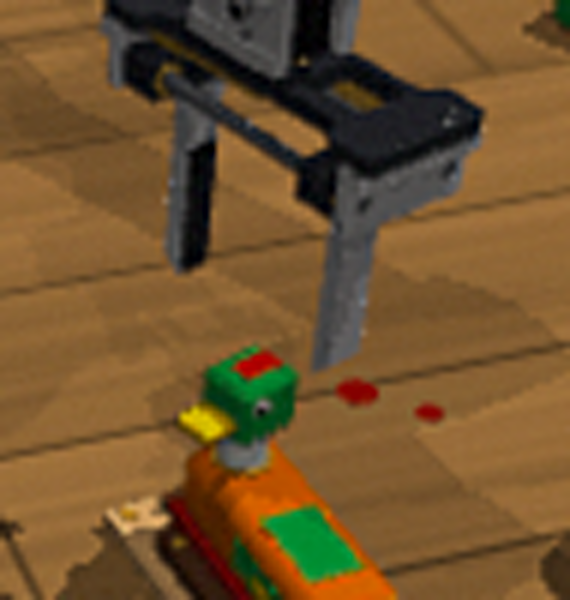

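step_arm(motion=[{"slide":[-0.3,10,0],"twist":[0,-0.002,0],"fingers":94},{"slide":[-0.3,12,0],"twist":[0,-0.002,0],"fingers":94},{"slide":[-0.3,12,0],"twist":[0,-0.002,0],"fingers":94},{"slide":[-0.3,12,0],"twist":[0,-0.001,0],"fingers":94},{"slide":[0,8,0],"twist":[0,0,0],"fingers":94},{"slide":[0,0,0],"twist":[0,0,0],"fingers":94}])

```text
t: 14.75
position: [0.5308, 0.2069, 0.1056]
tool_rot: [[0.305, 0.002, 0.952], [-0.952, 0.001, 0.305], [0.0, -1.0, 0.002]]
contact_force: [0.4, 0.4, 0.2]
opening: 0.0937
```

```bash
python3 plan.py .530 .207 .097 .311 3
python3 - <<'E'
from fit import *
im=bot.capture("scene"); cv2.imwrite("pics/scene10.png",im[:,:,::-1]);crop("pics/scene10.png",275,90,95,100,6,"pics/scene10z.png")
im=bot.capture("top"); cv2.imwrite("pics/top10.png",im[:,:,::-1]);crop("pics/top10.png",145,180,65,80,7,"pics/top10z.png")
E
```

```text
t 14.75 pos [0.5308 0.2069 0.1056] zyaw 0.3103 tilt [ 2.1e-03  7.0e-04 -1.0e+00] d [-0.8  0.1 -8.6] dyaw 0.001 op 0.0937 F [0.4 0.4 0.2] M [-0.01  0.06 -0.02] q6 -0.06
twist y/row -0.0002
[[-0.1, 2.9, -0.3], [-0.1, 2.9, -0.3], [-0.1, 2.9, -0.3]]
total rotvec tool [-0.0022 -0.0007  0.    ]
```

View pics/scene10z.png

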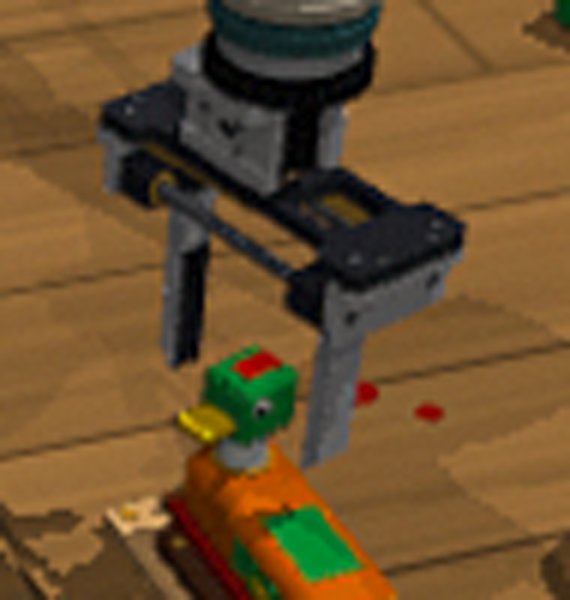

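View pics/top10z.png

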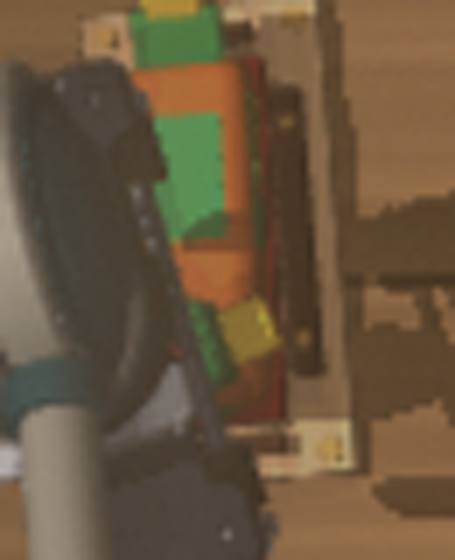

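The jaws straddle the head and its long sides are parallel to them. Lower 8 mm and close.

step_arm(motion=[{"slide":[0,4,-0.5],"twist":[-0.001,0,0],"fingers":94},{"slide":[0,4,-0.3],"twist":[-0.001,0,0],"fingers":94},{"slide":[0,0,0],"twist":[0,0,0],"fingers":70},{"slide":[0,0,0],"twist":[0,0,0],"fingers":50},{"slide":[0,0,0],"twist":[0,0,0],"fingers":42},{"slide":[0,0,0],"twist":[0,0,0],"fingers":38}])

```text
t: 15.35
position: [0.5331, 0.2074, 0.101]
tool_rot: [[0.305, 0.008, 0.952], [-0.952, 0.002, 0.305], [0.0, -1.0, 0.008]]
contact_force: [-0.4, 0.4, 0.3]
opening: 0.0705
```

```bash
python3 plan.py .530 .207 .097 .311 3
```

```text
t 15.35 pos [0.5331 0.2074 0.101 ] zyaw 0.3102 tilt [ 0.0077  0.002  -1.    ] d [-3.1 -0.4 -4. ] dyaw 0.001 op 0.0705 F [-0.4  0.4  0.3] M [-0.04 -0.    0.05] q6 -0.06
twist y/row -0.0003
[[-0.2, 1.3, -1.0], [-0.2, 1.3, -1.0], [-0.2, 1.3, -1.0]]
total rotvec tool [-0.008  -0.0008  0.0005]
```

step_arm(motion=[{"slide":[0,1.5,-1.3],"twist":[-0.004,0,0],"fingers":50},{"slide":[0,1.5,-1.3],"twist":[-0.003,0,0],"fingers":42},{"slide":[0,1,-1],"twist":[-0.002,0,0],"fingers":42},{"slide":[0,0,-0.3],"twist":[-0.001,0,0],"fingers":42},{"slide":[0,0,-0.3],"twist":[-0.001,0,0],"fingers":38}])

```text
t: 15.77
position: [0.5291, 0.2061, 0.0972]
tool_rot: [[0.305, -0.003, 0.952], [-0.952, -0.001, 0.305], [0.001, -1.0, -0.003]]
contact_force: [-0.2, -0.4, 0.3]
opening: 0.0394
```

```bash
python3 plan.py .530 .207 .097 .311 3
```

```text
t 15.77 pos [0.5291 0.2061 0.0972] zyaw 0.3102 tilt [-0.0026 -0.0014 -1.    ] d [ 0.9  0.9 -0.2] dyaw 0.001 op 0.0394 F [-0.2 -0.4  0.3] M [-0.06  0.06  0.03] q6 -0.06
twist y/row -0.0003
[[-0.2, 0.1, 0.4], [-0.2, 0.1, 0.4], [-0.2, 0.1, 0.4]]
total rotvec tool [ 0.0029 -0.0008  0.0006]
```

step_arm(motion=[{"slide":[0,0,0.3],"twist":[0.001,0,0],"fingers":34},{"slide":[0,0,0.2],"twist":[0.001,0,0],"fingers":28},{"slide":[0,0,0],"twist":[0,0,0],"fingers":24},{"slide":[0,0,0],"twist":[0,0,0],"fingers":24}])

```text
t: 16.1
position: [0.5299, 0.2065, 0.0971]
tool_rot: [[0.305, -0.0, 0.952], [-0.952, -0.0, 0.305], [0.0, -1.0, -0.0]]
contact_force: [0.1, 0.0, -0.4]
opening: 0.034
```

```bash
python3 plan.py .530 .207 .097 -1.4763 14;  python3 - <<'E'
from fit import *
im=bot.capture("scene"); cv2.imwrite("pics/scene11.png",im[:,:,::-1]);crop("pics/scene11.png",275,90,95,130,4.5,"pics/scene11z.png")
E
```

```text
t 16.1 pos [0.5299 0.2065 0.0971] zyaw 0.3104 tilt [-1.e-04 -4.e-04 -1.e+00] d [ 0.1  0.5 -0.1] dyaw -1.787 op 0.034 F [ 0.1  0.  -0.4] M [-0.07  0.01  0.01] q6 -0.06
twist y/row 0.1276
[[-0.0, 0.0, 0.0], [-0.0, 0.0, 0.0], [-0.0, 0.0, 0.0], [-0.0, 0.0, 0.0], [-0.0, 0.0, -0.0], [-0.0, 0.0, -0.0], [-0.0, 0.0, -0.0], [-0.0, 0.0, -0.0], [-0.0, 0.0, -0.0], [-0.0, 0.0, -0.0], [-0.0, 0.0, -0.0], [-0.0, 0.0, -0.0], [-0.0, 0.0, -0.0], [-0.0, 0.0, -0.0]]
total rotvec tool [-1.0000e-04  1.7867e+00  5.0000e-04]
```

View pics/scene11z.png

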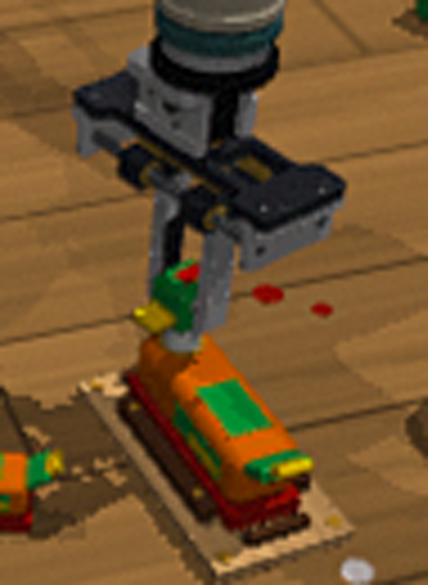

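The head is gripped at 34.0 mm with no side load. Turn clockwise in stages, watching force and moment.

step_arm(motion=[{"slide":[0,0,0],"twist":[0,0.04,0],"fingers":24},{"slide":[0,0,0],"twist":[0,0.06,0],"fingers":24},{"slide":[0,0,0],"twist":[0,0.06,0],"fingers":24},{"slide":[0,0,0],"twist":[0,0.06,0],"fingers":24},{"slide":[0,0,0],"twist":[0,0.03,0],"fingers":24}])

```text
t: 16.57
position: [0.5299, 0.2067, 0.0971]
tool_rot: [[0.051, -0.0, 0.999], [-0.999, -0.0, 0.051], [0.0, -1.0, -0.0]]
contact_force: [-0.2, 0.1, -0.4]
opening: 0.034
```

```bash
python3 plan.py .530 .2065 .097 -1.4763 12
```

```text
t 16.57 pos [0.5299 0.2067 0.0971] zyaw 0.0511 tilt [-0.e+00 -5.e-04 -1.e+00] d [ 0.1 -0.2 -0.1] dyaw -1.527 op 0.034 F [-0.2  0.1 -0.4] M [-0.01  0.03  0.16] q6 0.2
twist y/row 0.1273
[[0.0, 0.0, 0.0], [0.0, 0.0, 0.0], [0.0, 0.0, 0.0], [0.0, 0.0, 0.0], [0.0, 0.0, 0.0], [0.0, 0.0, 0.0], [0.0, 0.0, 0.0], [0.0, 0.0, 0.0], [0.0, 0.0, 0.0], [0.0, 0.0, 0.0], [0.0, 0.0, 0.0], [-0.0, 0.0, 0.0]]
total rotvec tool [-3.0000e-04  1.5274e+00  4.0000e-04]
```

Clean: the moment is 0.16 N m (thread friction) with no side force. Continue.

step_arm(motion=[{"slide":[0,0,0],"twist":[0,0.06,0],"fingers":24},{"slide":[0,0,0],"twist":[0,0.08,0],"fingers":24},{"slide":[0,0,0],"twist":[0,0.08,0],"fingers":24},{"slide":[0,0,0],"twist":[0,0.08,0],"fingers":24},{"slide":[0,0,0],"twist":[0,0.08,0],"fingers":24},{"slide":[0,0,0],"twist":[0,0.08,0],"fingers":24},{"slide":[0,0,0],"twist":[0,0.08,0],"fingers":24},{"slide":[0,0,0],"twist":[0,0.04,0],"fingers":24}])

```text
t: 17.23
position: [0.5299, 0.2067, 0.0971]
tool_rot: [[-0.527, 0.0, 0.85], [-0.85, -0.001, -0.527], [0.001, -1.0, 0.001]]
contact_force: [1.2, 0.4, 0.0]
opening: 0.0336
```

```bash
python3 plan.py .530 .2065 .097 -1.4763 12|head -1
```

```text
t 17.23 pos [0.5299 0.2067 0.0971] zyaw -0.5547 tilt [ 0.e+00 -9.e-04 -1.e+00] d [ 0.1 -0.2 -0.1] dyaw -0.922 op 0.0336 F [1.2 0.4 0. ] M [0.08 0.12 0.17] q6 0.81
```

step_arm(motion=[{"slide":[0,0,0],"twist":[0,0.06,0],"fingers":24},{"slide":[0,0,0],"twist":[0,0.08,0],"fingers":24},{"slide":[0,0,0],"twist":[0,0.08,0],"fingers":24},{"slide":[0,0,0],"twist":[0,0.08,0],"fingers":24},{"slide":[0,0,0],"twist":[0,0.08,0],"fingers":24},{"slide":[0,0,0],"twist":[0,0.08,0],"fingers":24},{"slide":[0,0,0],"twist":[0,0.08,0],"fingers":24},{"slide":[0,0,0],"twist":[0,0.03,0],"fingers":24}])

```text
t: 17.9
position: [0.5299, 0.2068, 0.0972]
tool_rot: [[-0.913, 0.0, 0.407], [-0.407, -0.001, -0.913], [0.0, -1.0, 0.001]]
contact_force: [-0.0, -0.3, -0.8]
opening: 0.0341
```

```bash
python3 plan.py .530 .2065 .097 -1.4763 12|head -1
```

```text
t 17.9 pos [0.5299 0.2068 0.0972] zyaw -1.1512 tilt [ 1.0e-04 -1.1e-03 -1.0e+00] d [ 0.1 -0.3 -0.2] dyaw -0.325 op 0.0341 F [-0.  -0.3 -0.8] M [0.08 0.12 0.15] q6 1.4
```

step_arm(motion=[{"slide":[0,0,0],"twist":[0,0.04,0],"fingers":24},{"slide":[0,0,0],"twist":[0,0.05,0],"fingers":24},{"slide":[0,0,0],"twist":[0,0.05,0],"fingers":24},{"slide":[0,0,0],"twist":[0,0.04,0],"fingers":24},{"slide":[0,0,0],"twist":[0,0.02,0],"fingers":24}])

```text
t: 18.32
position: [0.5299, 0.2068, 0.0972]
tool_rot: [[-0.978, 0.0, 0.209], [-0.209, -0.001, -0.978], [-0.0, -1.0, 0.001]]
contact_force: [0.3, -0.6, -0.4]
opening: 0.034
```

```bash
python3 plan.py .530 .2065 .097 -1.4763 12|head -1
```

```text
t 18.32 pos [0.5299 0.2068 0.0972] zyaw -1.3599 tilt [ 4.0e-04 -1.1e-03 -1.0e+00] d [ 0.1 -0.3 -0.2] dyaw -0.116 op 0.034 F [ 0.3 -0.6 -0.4] M [0.11 0.16 0.21] q6 1.61
```

step_arm(motion=[{"slide":[0,0,0],"twist":[0,0.02,0],"fingers":24},{"slide":[0,0,0],"twist":[0,0.02,0],"fingers":24},{"slide":[0,0,0],"twist":[0,0.02,0],"fingers":24}])

```text
t: 18.57
position: [0.5299, 0.2068, 0.0971]
tool_rot: [[-0.989, 0.0, 0.147], [-0.147, -0.001, -0.989], [-0.0, -1.0, 0.001]]
contact_force: [0.3, -0.8, -0.7]
opening: 0.0339
```

```bash
python3 plan.py .530 .2065 .097 -1.4763 12|head -1
```

```text
t 18.57 pos [0.5299 0.2068 0.0971] zyaw -1.4232 tilt [ 4.0e-04 -1.1e-03 -1.0e+00] d [ 0.1 -0.3 -0.1] dyaw -0.053 op 0.0339 F [ 0.3 -0.8 -0.7] M [0.11 0.13 0.18] q6 1.67
```

step_arm(motion=[{"slide":[0,0,0],"twist":[0,0.015,0],"fingers":24},{"slide":[0,0,0],"twist":[0,0.015,0],"fingers":24}])

```text
t: 18.73
position: [0.5299, 0.2068, 0.0972]
tool_rot: [[-0.993, 0.0, 0.114], [-0.114, -0.001, -0.993], [-0.0, -1.0, 0.001]]
contact_force: [0.3, 0.8, -0.2]
opening: 0.0339
```

```bash
python3 plan.py .530 .2065 .097 -1.4763 12|head -1
```

```text
t 18.73 pos [0.5299 0.2068 0.0972] zyaw -1.4561 tilt [ 5.0e-04 -1.1e-03 -1.0e+00] d [ 0.1 -0.3 -0.2] dyaw -0.02 op 0.0339 F [ 0.3  0.8 -0.2] M [0.1  0.16 0.17] q6 1.71
```

step_arm(motion=[{"slide":[0,0,0],"twist":[0,0.012,0],"fingers":24},{"slide":[0,0,0],"twist":[0,0.012,0],"fingers":24}])

```text
t: 18.9
position: [0.5299, 0.2068, 0.0972]
tool_rot: [[-0.996, 0.0, 0.088], [-0.088, -0.001, -0.996], [-0.0, -1.0, 0.001]]
contact_force: [0.4, -0.2, -1.0]
opening: 0.0339
```

```bash
python3 plan.py .530 .2065 .097 -1.4763 12|head -1
```

```text
t 18.9 pos [0.5299 0.2068 0.0972] zyaw -1.4826 tilt [ 5.0e-04 -1.1e-03 -1.0e+00] d [ 0.1 -0.3 -0.2] dyaw 0.006 op 0.0339 F [ 0.4 -0.2 -1. ] M [0.06 0.11 0.18] q6 1.73
```

step_arm(motion=[{"slide":[0,0,0],"twist":[0,0.012,0],"fingers":24},{"slide":[0,0,0],"twist":[0,0.01,0],"fingers":24}])

```text
t: 19.07
position: [0.5299, 0.2068, 0.0972]
tool_rot: [[-0.998, 0.0, 0.064], [-0.064, -0.001, -0.998], [-0.0, -1.0, 0.001]]
contact_force: [-0.2, 0.2, -0.5]
opening: 0.0336
```

```bash
python3 plan.py .530 .2065 .097 -1.4763 12|head -1
```

```text
t 19.07 pos [0.5299 0.2068 0.0972] zyaw -1.507 tilt [ 5.0e-04 -1.1e-03 -1.0e+00] d [ 0.1 -0.3 -0.2] dyaw 0.031 op 0.0336 F [-0.2  0.2 -0.5] M [0.15 0.11 0.13] q6 1.76
```

step_arm(motion=[{"slide":[0,0,0],"twist":[0,0.01,0],"fingers":24},{"slide":[0,0,0],"twist":[0,0.01,0],"fingers":24}])

```text
t: 19.23
position: [0.5299, 0.2068, 0.0971]
tool_rot: [[-0.999, 0.0, 0.042], [-0.042, -0.001, -0.999], [-0.0, -1.0, 0.001]]
contact_force: [0.7, 0.2, -0.5]
opening: 0.034
```

```bash
python3 plan.py .530 .2065 .097 -1.4763 12|head -1
```

```text
t 19.23 pos [0.5299 0.2068 0.0971] zyaw -1.5293 tilt [ 4.0e-04 -1.1e-03 -1.0e+00] d [ 0.1 -0.3 -0.1] dyaw 0.053 op 0.034 F [ 0.7  0.2 -0.5] M [0.14 0.07 0.12] q6 1.78
```

step_arm(motion=[{"slide":[0,0,0],"twist":[0,0.01,0],"fingers":24},{"slide":[0,0,0],"twist":[0,0.01,0],"fingers":24}])

```text
t: 19.4
position: [0.53, 0.2074, 0.0971]
tool_rot: [[-1.0, 0.001, 0.02], [-0.02, 0.0, -1.0], [-0.001, -1.0, -0.0]]
contact_force: [0.8, 3.3, -0.7]
opening: 0.0339
```

```bash
python3 plan.py .530 .2065 .097 -1.4763 12|head -1;  python3 - <<'E'
from fit import *
im=bot.capture("scene"); cv2.imwrite("pics/scene12.png",im[:,:,::-1]);crop("pics/scene12.png",275,110,95,120,5,"pics/scene12z.png")
E
```

```text
t 19.4 pos [0.53   0.2074 0.0971] zyaw -1.5512 tilt [ 8.e-04  2.e-04 -1.e+00] d [-0.  -0.9 -0.1] dyaw 0.075 op 0.0339 F [ 0.8  3.3 -0.7] M [0.71 0.03 0.47] q6 1.8
```

View pics/scene12z.png

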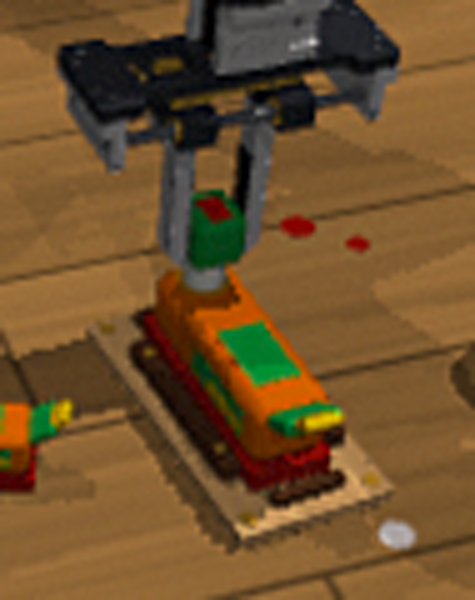

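The moment has climbed from 0.15 to 0.47 N m and a side force has appeared. That looks like the stop being reached and the duck bracing on the cheeks. One more small nudge to confirm.

step_arm(motion=[{"slide":[0,0,0],"twist":[0,0.008,0],"fingers":24}])

```text
t: 19.53
position: [0.5301, 0.208, 0.0971]
tool_rot: [[-1.0, 0.001, 0.011], [-0.011, 0.001, -1.0], [-0.001, -1.0, -0.001]]
contact_force: [0.3, 1.3, 0.1]
opening: 0.034
```

```bash
python3 plan.py .530 .2065 .097 -1.4763 12|head -1
```

```text
t 19.53 pos [0.5301 0.208  0.0971] zyaw -1.5594 tilt [ 1.e-03  9.e-04 -1.e+00] d [-0.1 -1.5 -0.1] dyaw 0.083 op 0.034 F [0.3 1.3 0.1] M [0.12 0.1  0.55] q6 1.81
```

step_arm(motion=[{"slide":[0,0,0],"twist":[0,0.008,0],"fingers":24}])

```text
t: 19.62
position: [0.5301, 0.208, 0.0971]
tool_rot: [[-1.0, 0.001, 0.004], [-0.004, 0.001, -1.0], [-0.001, -1.0, -0.001]]
contact_force: [0.1, 0.6, -0.6]
opening: 0.0337
```

```bash
python3 plan.py .530 .2065 .097 -1.4763 12|head -1
```

```text
t 19.62 pos [0.5301 0.208  0.0971] zyaw -1.5668 tilt [ 1.1e-03  6.0e-04 -1.0e+00] d [-0.1 -1.5 -0.1] dyaw 0.091 op 0.0337 F [ 0.1  0.6 -0.6] M [0.22 0.14 0.78] q6 1.82
```

Moment 0.78 N m, well above the 0.16 N m thread friction, so the head is firmly at its stop. Release now without forcing further.

step_arm(motion=[{"slide":[0,0,0],"twist":[0,0,0],"fingers":34},{"slide":[0,0,0],"twist":[0,0,0],"fingers":37},{"slide":[0,0,0],"twist":[0,0,0],"fingers":45},{"slide":[0,0,0],"twist":[0,0,0],"fingers":60},{"slide":[0,0,0],"twist":[0,0,0],"fingers":60}])

```text
t: 20.03
position: [0.5296, 0.2068, 0.0972]
tool_rot: [[-1.0, -0.0, 0.001], [-0.001, -0.002, -1.0], [0.0, -1.0, 0.002]]
contact_force: [0.1, -0.1, -0.2]
opening: 0.0536
```

```bash
python3 plan.py .530 .2065 .097 -1.4763 12|head -1;  python3 - <<'E'
from fit import *
im=bot.capture("scene"); cv2.imwrite("pics/scene13.png",im[:,:,::-1]);crop("pics/scene13.png",275,110,95,120,5,"pics/scene13z.png")
E
```

```text
t 20.03 pos [0.5296 0.2068 0.0972] zyaw -1.5696 tilt [-1.0e-04 -1.6e-03 -1.0e+00] d [ 0.4 -0.3 -0.2] dyaw 0.093 op 0.0536 F [ 0.1 -0.1 -0.2] M [-0.04  0.16  0.07] q6 1.82
```

View pics/scene13z.png

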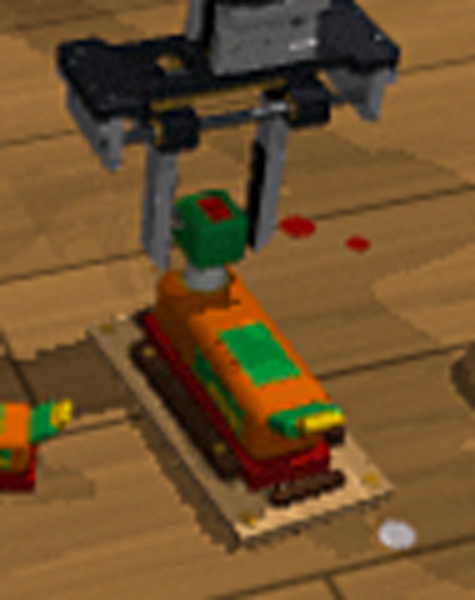

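The fingers are off the head and the duck stands level in the jig. Widen, rise, and back off for a clear top view.

step_arm(motion=[{"slide":[0,0,0],"twist":[0,0,0],"fingers":70},{"slide":[0,-3,0],"twist":[0,0,0],"fingers":70},{"slide":[0,-10,0],"twist":[0,0,0],"fingers":70},{"slide":[0,-18,0],"twist":[0,0,0],"fingers":70},{"slide":[0,-22,0],"twist":[0,0,0],"fingers":70},{"slide":[0,-25,0],"twist":[0,0,0],"fingers":70},{"slide":[0,-25,0],"twist":[0,0,0],"fingers":70},{"slide":[15,-20,15],"twist":[0,0,0],"fingers":70},{"slide":[15,-15,30],"twist":[0,0,0],"fingers":70},{"slide":[15,0,35],"twist":[0,0,0],"fingers":70},{"slide":[15,0,35],"twist":[0,0,0],"fingers":70},{"slide":[15,0,35],"twist":[0,0,0],"fingers":70},{"slide":[15,0,35],"twist":[0,0,0],"fingers":70},{"slide":[10,0,20],"twist":[0,0,0],"fingers":70},{"slide":[0,0,0],"twist":[0,0,0],"fingers":70},{"slide":[0,0,0],"twist":[0,0,0],"fingers":70}])

```text
t: 21.42
position: [0.4282, -0.0049, 0.2541]
tool_rot: [[-1.0, 0.016, 0.003], [-0.003, -0.004, -1.0], [-0.016, -1.0, 0.004]]
contact_force: [0.1, -0.5, 0.0]
opening: 0.07
```

```bash
python3 plan.py .530 .2065 .097 -1.4763 12|head -1;  python3 - <<'E'
from fit import *
im=bot.capture("scene"); cv2.imwrite("pics/scene14.png",im[:,:,::-1])
im=bot.capture("top"); cv2.imwrite("pics/top14.png",im[:,:,::-1]);crop("pics/top14.png",135,160,90,105,5.5,"pics/top14z.png")
E
```

```text
t 21.42 pos [ 0.4282 -0.0049  0.2541] zyaw -1.5678 tilt [ 0.0156 -0.0044 -0.9999] d [ 101.8  211.4 -157.1] dyaw 0.091 op 0.07 F [ 0.1 -0.5  0. ] M [-0.    0.14 -0.08] q6 1.4
```

View pics/top14z.png

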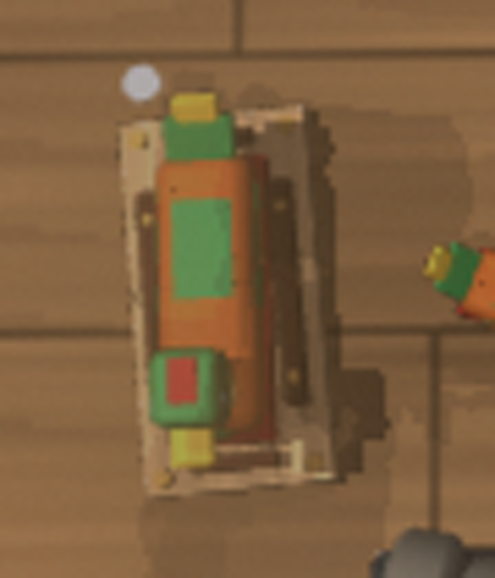

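View pics/scene14.png

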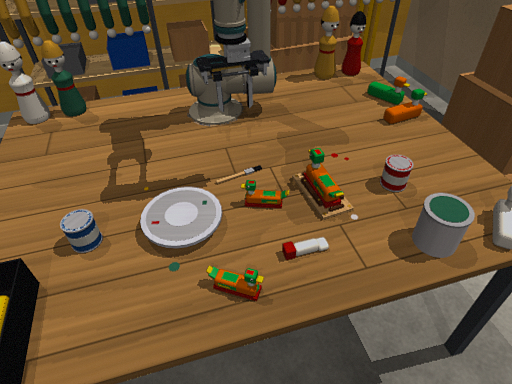

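The top view shows the duck in the jig with its body patch and head patch parallel, and the beak straight ahead at (192,447 in the crop). In the scene view the tins, limb and brush are at their original pixels. One numeric check of the bystanders, then hand in.

Run:
```python
from h import *
a=cv2.imread("pics/scene0.png").astype(int);b=cv2.imread("pics/scene14.png").astype(int)
for n,(x,y) in dict(red=(396,172),blue=(81,230),limb=(305,247),brush=(240,174)).items():
    A=a[y-18:y+18,x-25:x+25].astype(np.float32);B=b[y-18:y+18,x-25:x+25].astype(np.float32)
    print(n,cv2.phaseCorrelate(A.mean(2),B.mean(2)))
o=bot.get_obs();print(o["t"],o["contact_force"].round(1),o["opening"])
print(bot.sign_off())
```

```text
red ((-0.03764834828004382, 0.014383953998216015), 0.9947031882074144)
blue ((0.023689363341677705, 0.003527626261032424), 0.9851977761586507)
limb ((0.10411308761752025, 0.030579477999260973), 0.9696451791127523)
brush ((-0.020275783178288265, -0.06902948419142874), 1.0017481310500038)
21.5167 [-0.1  0.7  0.1] 0.07028283089326799
the job is handed in; nothing more can be done
None
```

The duck is standing upright in the jig with its head screwed home, and I handed the job in at about 21.5 s; the sign-off reports no verdict.

**What I did:** I gripped the large duck by its trunk on the turntable and lowered it between the cheeks, head towards the robot. It touched down with about 6–7 N at the predicted height. I let go and backed off. I then gripped the head and turned it clockwise about 1.88 rad, in small steps towards the end. The moment stayed near 0.16 N m (thread friction), then climbed to 0.78 N m at the stop. There I released it and moved the arm away.

**Last checks:**
- **Head:** in the top view the beak points straight ahead and the head lines up with the body, to within about 0.02 rad as judged from the picture.
- **Bystanders:** image comparison showed shifts of about 0.1 px or less for the tins, the puppet arm and the brush.
- **Contact:** the robot was touching nothing at hand-in.

**Did not match:** when the stop came, the jaws had turned about 0.09 rad past the jig's measured direction. I put that down to the duck's 0.05 rad of play in the jig plus the 0.02–0.03 rad uncertainty in my head-angle measurement. The duck therefore probably sits slightly turned against the cheeks. The first approach move also overshot by about 35 mm in free air, touching nothing, and I corrected it before gripping.

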